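# Load freezer cassettes into a rack, thread the locking rod and clip it

## Robot

A 7-joint arm with a two-finger parallel gripper is mounted at the origin on a cart in front of the work surface, level with it; the furniture and walls round the work are solid. World frame = base frame: x ahead of the robot, y to its left, z up, the work surface at z = 0. Lengths are in mm, angles in rad, forces in N, time in s.
With the tool pointing down it reaches from about 425 to 825 mm from the base axis. Payload 3.6 kg.
Tool frame: the origin (TCP) lies at the very end of the fingers, on their centre line; the grasp point (between the pads) lies 19 mm behind it (arm.tcp_to_grasp is the distance from the TCP to the grasp point, in mm); z points along the fingers, y is the line along which they close (so a half turn about z gives the same grasp; the last joint's range is limited). The gripper opens to 85 mm and grips with 20 to 120 N. Pads are 22 mm wide; open, the fingers measure 114 mm over their backs; the gripper's body (76 mm by 85 mm) begins 54 mm behind the grasp point. The pads swing forward as they close: fully open they stand 13 mm farther back than shut.
Start: joints at [-1.317, 0.615, -0.013, 1.423, 0.008, 1.103, -0.04], TCP at [179.473, 624.702, 231.297] pointing down, gripper open.
Joint ranges: [-3.12, 3.12], [-0.3, 2.06], [-1.34, 1.32], [0.26, 2.42], [-1.36, 4.5], [0.01, 1.98], [-2.84, 2.84]. Speed limits (rad/s): [2.79, 2.79, 3.14, 3.14, 3.14, 3.14, 3.14].

## Interface

Orientations are given as [roll, pitch, yaw] about the fixed x, y, z axes, in that order (R = Rz(yaw) Ry(pitch) Rx(roll)).
In Python, from rig import arm gives the robot as it stands.
- The arm moves only by the tool jog_arm, never from a script. Its argument "motion" is a list of rows, each a list of 5 numbers: the closure, from -1 (fully open) to 1 (shut), then the shift along the world's x, y, z in m, then the turn about the world's z in degrees. In form: [[hand, dx, dy, dz, turn], ...]. A call has 1 to 12 rows; each row is the pose to reach, as a shift and turn from the pose commanded when the call began; what a row does not reach only later rows make up. A row lasts 1/10 s, in which the tool goes at most 50 mm and 8.59 degrees, less where a joint would pass 70% of its speed; a pose out of reach is approached as far as the arm can. A call with a gripper value outside its range is refused whole. The fingers move at their own pace and stop on an object; "newtons" is the grip in N (left out, the last holds). Time passes only in rows, so rows that repeat a pose let the fingers close. It gives the time, the measured TCP pose, the force, the opening and the grip force at its end, in the units of the state.
- arm.get_state(): the state, without advancing time (a new reading comes with each control period).
- arm.capture(name): name is "scene" or "side" or "wrist"; returns a dict with "pixels" (384x512x3 uint8, red, green, blue), "range_z" (384x512 float32, mm along the optical axis (not along the pixel's ray), 0 where there is no reading), "mtx" (3x3 intrinsics, pixels), "dist" ([k1, k2, p1, p2, k3] as OpenCV has them; the pictures are not rectified), "origin" and "attitude" of the camera in the world. Camera axes: x right, y down, z forward; pixel columns grow to the right and rows downward; lengths in mm; the calibration is good to about 2 mm. A picture is of the moment at which its call begins.
- arm.close_job(): hands the job in; it is judged then, once.
Trained networks look in a picture, given as the dict that the camera call returned (one of the last four; its "shot" number tells which), for a name from the list of things; names that differ only in an ending like _2 or _b are one class to them, and where a whole thing is asked for, a point or a joint stands for the part that bears it (a point fixed in the world has none). Each returns a list of dicts, best first, with "score" (0 to 1); they miss things now and then, are a little off and sometimes report something else, mostly with a low value. They report only what shows in the picture. A call takes as long as a camera call. They do not tell look-alikes from the thing itself.
- arm.masks_of(name, picture): "mask" (384x512 bool, what is visible of it) and "at" ([column, row] in pixels, amid what is visible of it).
- arm.pinpoint(name, picture): "at" ([column, row] in pixels: a listed point, or the origin of a listed thing).
The state is a dict: "time_s": time; "joints": joint angles; "dq": joint speeds; "effort": joint torques, N m; "tcp_pos": TCP position; "tcp_rot": TCP orientation; "ft_force": force on the tool from outside, world axes, zero at the start; "moment": the same for the moment, N m; "gripper_width": finger opening in mm; "finger_force": force on a finger pad.
Only numpy, scipy, OpenCV 4.12 (cv2) and the standard library are available. Lean on these libraries where they do the work, as an engineer would, in place of code of your own. Each camera call takes 0.05 s, during which the arm holds its last target. There are 200 camera calls.

## Task

Get the samples ready for the freezer: move every cassette from the chill block into the rack lying beside it, each standing upright in a slot and fully down. Then slide the locking rod in from the end that has no keeper clip, through the end plate, the eye of every cassette's tab and the far end plate, until its handle is home against the plate, and press the red keeper clip down until it snaps over the rod. Never lay a cassette over, and do not disturb the loose white bottle with the red cap.

Things in the scene. Friction and masses are not known exactly. Their poses are not given: they have to be found in the camera images.
- rack: Fixed aluminium freezer rack lying on its back, open top: 96 mm (x) by 204 mm (y), origin under its centre, z up. Floor 3 mm thick, side walls 61 mm, end plates 118 mm high (76 mm wide above the walls). White guide rails (tops 55 mm up) leave 4 slots across it, centred at y = -60, -20, 20, 60 mm, 16 mm wide (y): a cassette, faces across y, either way round, fits any slot with 2 mm to spare on every side.
- rack_entry (a point): Centre of the 14 mm round hole in the outer face of the entry end plate (rack x 0, y -102, z 105 mm), the end without the keeper; axes as the rack's. The plate is 5 mm thick. The rod goes in here and travels along the rack's +y.
- rack_exit (a point): Centre of the 14 mm round hole in the outer face of the far end plate (rack x 0, y +102, z 105 mm), beside which the keeper is hinged; plate 5 mm thick; axes as the rack's.
- cassette_red: Flat aluminium cassette with a red pull tab, 0.13 kg, standing on edge; may be absent. Body 76 mm wide (x), 12 mm thick (y; ribs to 15), 84 mm high; origin at the centre of its underside, z up. The tab on its top edge is 34 mm wide, 10 mm thick (y) and reaches 130 mm up; above its eye a solid bar from 111 to 130 mm is the place to pinch it, across the 10 mm.
- cassette_red_eye (a point): Centre of the eye in the red tab: a square hole 18 x 18 mm going through along the cassette's y, 102 mm above its underside (so at the height of the rack's holes when seated); axes as the cassette's.
- cassette_yellow: Flat aluminium cassette with a yellow pull tab, 0.13 kg, standing on edge; may be absent. Body 76 mm wide (x), 12 mm thick (y; ribs to 15), 84 mm high; origin at the centre of its underside, z up. The tab on its top edge is 34 mm wide, 10 mm thick (y) and reaches 130 mm up; above its eye a solid bar from 111 to 130 mm is the place to pinch it, across the 10 mm.
- cassette_yellow_eye (a point): Centre of the eye in the yellow tab: a square hole 18 x 18 mm going through along the cassette's y, 102 mm above its underside (so at the height of the rack's holes when seated); axes as the cassette's.
- cassette_green: Flat aluminium cassette with a green pull tab, 0.13 kg, standing on edge; may be absent. Body 76 mm wide (x), 12 mm thick (y; ribs to 15), 84 mm high; origin at the centre of its underside, z up. The tab on its top edge is 34 mm wide, 10 mm thick (y) and reaches 130 mm up; above its eye a solid bar from 111 to 130 mm is the place to pinch it, across the 10 mm.
- cassette_green_eye (a point): Centre of the eye in the green tab: a square hole 18 x 18 mm going through along the cassette's y, 102 mm above its underside (so at the height of the rack's holes when seated); axes as the cassette's.
- cassette_blue: Flat aluminium cassette with a blue pull tab, 0.13 kg, standing on edge; may be absent. Body 76 mm wide (x), 12 mm thick (y; ribs to 15), 84 mm high; origin at the centre of its underside, z up. The tab on its top edge is 34 mm wide, 10 mm thick (y) and reaches 130 mm up; above its eye a solid bar from 111 to 130 mm is the place to pinch it, across the 10 mm.
- cassette_blue_eye (a point): Centre of the eye in the blue tab: a square hole 18 x 18 mm going through along the cassette's y, 102 mm above its underside (so at the height of the rack's holes when seated); axes as the cassette's.
- chill_block: Fixed slotted aluminium block in a blue tray, 104 mm (x) by 204 mm (y), 40 mm high; origin under its centre, z up. Four slots at y = -60, -20, 20, 60 mm, 16 mm wide (y), 80 mm long (x), floor 12 mm up, hold the cassettes at the start, faces across y.
- rod: Loose steel locking rod, 0.09 kg, 293 mm long along its x: orange square handle (20 x 20 mm, black ribs) from x = -55 to 0, 7 mm shaft to x = 220, then a 10 mm bullet tip tapering to a point at 238 mm. Axis at z = 10 mm of its frame; origin under the handle's front face. Lying on a flat of the handle, its point droops about 1 degree.
- rod_shoulder (a point): On the rod's axis at the handle's front face, the shoulder that meets the entry plate when the rod is home; axes as the rod's, x toward the tip.
- rod_tip (a point): The very point of the rod, 238 mm ahead of the shoulder; axes as the rod's. With the rod home it stands 36 mm outside the far plate.
- rod_handle (a point): Centre of the rod's handle, 27.5 mm behind the shoulder, the place to grip it; axes as the rod's.
- keeper (a joint): Angle of the keeper, a steel clip hinged outside the far plate on an axis along the rack's y: 0 = down over the rod, positive = swung up; stays where left. Swing it down by moving its pad round its arc (pushed straight down from wide open it binds), then press with 5 to 15 N: its sprung jaw yields to the 7 mm shaft and snaps under it. It closes only with the rod home, just behind the thicker tip.
- keeper_pivot (a point): The keeper's hinge axis: x = 26, y = 109.5, z = 100 mm in the rack's frame; axes as the rack's.
- keeper_pad (a point): Middle of the top of the keeper's red thumb pad (20 mm by 22 mm). With the keeper down: x = -10, y = 116.5, z = 120 mm in the rack's frame, that is 36 mm from the hinge axis toward -x and 20 mm above it. Its axes turn with the keeper (as the rack's when down); z is the pad's outward normal.
- etoh: White bottle with a red cap, 60 mm in diameter, 128 mm high, a loose bystander; origin at the centre of its underside.
Mind the look-alikes: they are no part of the job. Leave any orange look-alike of the cassette_red alone.

How it is judged:
By the outcome, as a careful person would: the job done as asked, in the order asked, and still so for the second after the job is handed in, with the robot touching nothing.
Of cassette_red, cassette_yellow, cassette_green, cassette_blue only 3 to 4 are there at a start; the rules pass over those that are not, and their reading is None.
At some moment in a run one of rod may be knocked a few centimetres aside while the robot is not near it.
It also fails if it takes over 192 s, if anything falls off the work surface, if the arm or the gripper's body presses on something with over 40 N, if the wrist force passes 120 N, or if a joint passes its speed limit or range.

## Working session

There is one attempt and no reset: what is moved stays moved. The work goes in short steps, Python scripts to look and compute and a tool call to move; the robot and the scene stay as the last step left them, time stands still between calls to the robot, and variables do not carry over. Pictures are saved under pics/ and viewed, at most 14 in all, crops included, and the job is handed in when it is done.

Besides the shell and the picture viewer there is one more tool, called after "Emit:" by a JSON object that holds its "api" and its "payload", one argument or row to a line. jog_arm: Moves the arm, as the interface text tells. Its arguments: {"type":"object","properties":{"motion":{"type":"array"},"newtons":{"type":"number"}},"required":["motion"]}

```bash
mkdir -p pics; ls
cat > h.py <<'E'
import numpy as np, cv2
from rig import arm
from scipy.spatial.transform import Rotation as Ro
def cap(n,save=None):
    p=arm.capture(n)
    if save: cv2.imwrite(f'pics/{save}.png',p['pixels'][:,:,::-1])
    return p
def RT(p):
    a=np.array(p['attitude'],float)
    R=a if a.shape==(3,3) else Ro.from_euler('xyz',a).as_matrix()
    return R,np.array(p['origin'],float)
def rays(p,uv):
    uv=np.array(uv,float).reshape(-1,1,2)
    n=cv2.undistortPoints(uv,np.array(p['mtx'],float),np.array(p['dist'],float)).reshape(-1,2)
    return np.c_[n,np.ones(len(n))]
def at_z(p,uv,z):
    R,o=RT(p); d=rays(p,uv)@R.T
    return o+d*((z-o[2])/d[:,2])[:,None]
def at_d(p,uv,r=0):
    R,o=RT(p); uv=np.array(uv,float).reshape(-1,2)
    z=[]
    for u,v in uv.round().astype(int):
        w=p['range_z'][max(0,v-r):v+r+1,max(0,u-r):u+r+1]; w=w[w>0]; z.append(np.median(w) if len(w) else np.nan)
    return o+(rays(p,uv)*np.array(z)[:,None])@R.T
def cloud(p,mask):
    v,u=np.nonzero(mask&(p['range_z']>0)); return at_d(p,np.c_[u,v])
def proj(p,X):
    R,o=RT(p); X=np.array(X,float).reshape(-1,3)
    rv=cv2.Rodrigues(R.T)[0]
    return cv2.projectPoints(X,rv,-R.T@o,np.array(p['mtx'],float),np.array(p['dist'],float))[0].reshape(-1,2)
E
python3 - <<'E'
from h import *
np.set_printoptions(precision=1,suppress=True)
print(arm.get_state())
a=cap('scene','scene0');b=cap('side','side0');c=cap('wrist')
cv2.imwrite('pics/w0.png',c['pixels'][:,:,::-1])
for p in (a,b,c): print(p['origin'],p['attitude'],p['mtx'][0])
for n in ['rack','rack_entry','rack_exit','cassette_red','cassette_yellow','cassette_green','cassette_blue','chill_block','rod_shoulder','rod_tip','rod_handle','keeper_pivot','keeper_pad','etoh']:
    for q,p in (('scene',a),('side',b)):
        print(n,q,[(np.round(d['at']),round(d['score'],2),at_d(p,d['at'],1)[0]) for d in arm.pinpoint(n,p)[:3]])
E
```

```text
pics
{'time_s': 0.0, 'joints': array([-1.3,  0.6, -0. ,  1.4,  0. ,  1.1, -0. ]), 'dq': array([-0., -0.,  0., -0., -0., -0., -0.]), 'effort': array([  0. , -46.9,   0.3, -17.1,   0. ,   0. ,   0. ]), 'tcp_pos': array([179.3, 624. , 230.1]), 'tcp_rot': array([-3.1,  0. ,  2.9]), 'ft_force': array([ 0.9, -0. , -0.9]), 'moment': array([ 0., -0.,  0.]), 'finger_force': 0.0, 'gripper_width': 85.27064114645553}
[ -47.3 -529.   771.4] [-2.3  0.  -0.9] [373.7   0.  253.6]
[ 308.4 1387.2 1025.2] [-2.1  0.  -3. ] [483.3   0.  255.7]
[ 98.9 647.  373.1] [2.8 0.  1.3] [269.1   0.  256.9]
rack scene [(array([203., 192.]), 0.71, array([547.1, 202.3,   1.6]))]
rack side [(array([242., 266.]), 0.82, array([541.7, 233.4,   5.7]))]
rack_entry scene [(array([216., 181.]), 0.61, array([532.1, 119.4,  97.8])), (array([186., 147.]), 0.53, array([583.6, 311.6, 107.7]))]
rack_entry side [(array([248., 216.]), 0.75, array([538.6, 114.2, 117.5])), (array([298., 181.]), 0.5, array([ 402.8, -320.4,    1.4]))]
rack_exit scene [(array([183., 150.]), 0.7, array([571.8, 313.5, 101.6]))]
rack_exit side [(array([231.
[... 1946 characters left out ...]
49.]), 0.15, array([ 592.1, -274.1,   36.4]))]
rod_handle side [(array([296., 176.]), 0.52, array([ 409.1, -325.4,   21.4]))]
keeper_pivot scene [(array([186., 145.]), 0.93, array([587.7, 314.7, 114.4]))]
keeper_pivot side [(array([219., 261.]), 0.85, array([590.5, 325.8,  98.9])), (array([293., 181.]), 0.75, array([ 422.2, -308. ,   10.3]))]
keeper_pad scene [(array([177., 139.]), 0.37, array([569.1, 331.2, 139.9])), (array([329., 242.]), 0.35, array([ 591.2, -236.8,   39.7]))]
keeper_pad side [(array([224., 255.]), 0.42, array([572. , 330.7, 127.4]))]
etoh scene [(array([241., 184.]), 0.56, array([650.8, 132.3,   8.1]))]
etoh side [(array([209., 245.]), 0.65, array([663.8, 165.5,  24.3]))]
```

Run:
```python
import cv2
a=cv2.imread('pics/scene0.png')
cv2.imwrite('pics/scene0b.png',cv2.resize(a[100:360,130:430],None,fx=2.3,fy=2.3,interpolation=cv2.INTER_CUBIC))
b=cv2.imread('pics/side0.png')
cv2.imwrite('pics/side0b.png',cv2.resize(b[130:300,180:320],None,fx=3.4,fy=3.4,interpolation=cv2.INTER_CUBIC))
```

```text
(no output)
```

View pics/scene0b.png

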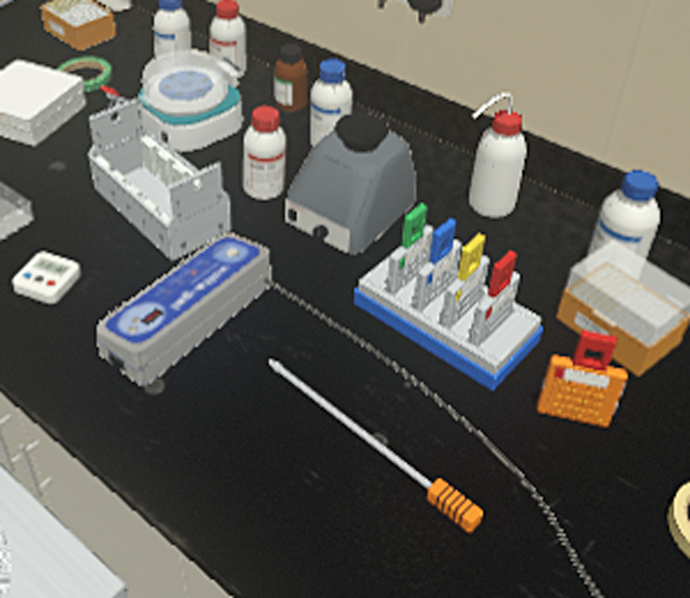

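View pics/side0b.png

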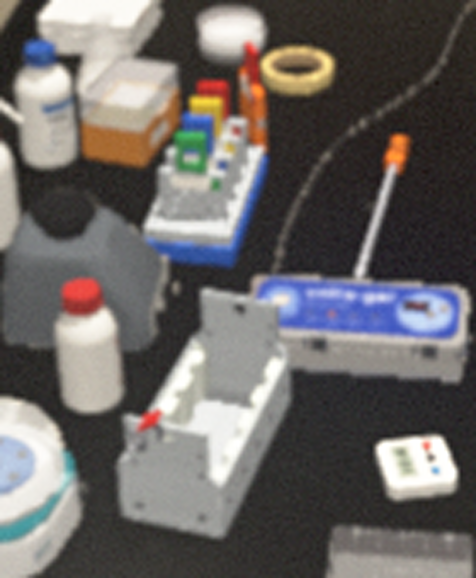

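Scene camera, full-picture pixels: four cassettes stand in the chill block, with tabs green (310,197), blue (323,204), yellow (335,211) and red (349,218). The orange-bodied look-alike with a red tab is at (388,260), standing on the bench. That leaves two candidates for red, (349,218) and (388,260), and I choose the grey-bodied one in the block. The rod handle is at (328,320) and its tip at (248,258). The keeper (red, swung up) is at (178,140).

Run:
```python
from h import *
np.set_printoptions(precision=1,suppress=True)
a=cap('scene');b=cap('side')
full=np.ones((384,512),bool)
A=cloud(a,full);B=cloud(b,full)
def rect(P):
    r=cv2.minAreaRect(P[:,:2].astype(np.float32)); return np.array(r[0]),np.array(r[1]),r[2]
for nm,p,C in(('scene',a,A),('side',b,B)):
    for n,z0,z1 in(('chill_block',35,45),('rack',57,65)):
        ms=arm.masks_of(n,p)
        if not ms: print(nm,n,'none');continue
        X=cloud(p,cv2.erode(ms[0]['mask'].astype(np.uint8),np.ones((1,1)))>0)
        s=X[(X[:,2]>z0)&(X[:,2]<z1)]
        print(nm,n,ms[0]['score'],len(X),len(s),X.mean(0),*rect(s) if len(s)>5 else '')
        if n=='rack':
            s=X[X[:,2]>70]; 
            d=np.array([.19,.98]); t=s[:,:2]@d; m=np.median(t)
            for g in (s[t<m-0],s[t>=m]):
                print('  plate',len(g),np.median(g,0),rect(g),g[:,2].max())
    hsv=cv2.cvtColor(p['pixels'],cv2.COLOR_RGB2HSV); v,u=np.nonzero(p['range_z']>0)
    X=at_d(p,np.c_[u,v]); H=hsv[v,u].astype(int)
    for c,(lo,hi) in dict(red=(-6,6),yellow=(20,35),green=(45,80),blue=(100,120)).items():
        hh=np.where(H[:,0]>174,H[:,0]-180,H[:,0])
        k=(hh>=lo)&(hh<=hi)&(H[:,1]>150)&(H[:,2]>80)&(X[:,2]>95)&(X[:,2]<150)&(X[:,1]<-50)&(X[:,0]<700)
        if k.sum(): print(nm,c,k.sum(),np.median(X[k],0),rect(X[k]),X[k][:,2].max())
# obstacles above z 60 along the rod path
for nm,C in(('scene',A),('side',B)):
  for y0 in range(-400,400,50):
    k=(C[:,1]>y0)&(C[:,1]<y0+50)&(C[:,2]>40)&(C[:,2]<300)&(C[:,0]>350)&(C[:,0]<800)
    if k.sum()>3:
        out=[]
        for x0 in range(350,800,50):
            kk=k&(C[:,0]>=x0)&(C[:,0]<x0+50); out.append(int(np.percentile(C[kk,2],98)) if kk.sum()>2 else 0)
        print(nm,y0,out)
```

```text
scene chill_block 0.77 1526 760 [ 589.2 -227.2   29.2] [ 615.6 -204.8] [ 97.  196.9] 0.37583839893341064
scene rack 0.71 2605 209 [543.7 225.6  47.3] [544.6 218.2] [207.9 100.3] 80.75537872314453
  plate 313 [525.3 120.2  94.5] (array([544.1, 214.4]), array([199.4,  80.6]), 79.98483276367188) 118.66371033038456
  plate 314 [564.5 317.6  97.9] (array([563.1, 328. ]), array([31.2, 76.9]), 79.23661804199219) 142.91853046753045
scene red 285 [ 598.1 -372.6  122.1] (array([ 606.7, -329.5]), array([146.7,  33.9]), 80.77696990966797) 142.9170063943327
scene yellow 127 [ 614.8 -225.8  127.9] (array([ 619.6, -223.7]), array([11.4, 36.4]), 88.0365982055664) 142.75688481526186
scene green 32 [ 626.3 -147.4  107.2] (array([ 622.9, -145.4]), array([ 9.7, 32.8]), 85.72028350830078) 143.10252587006096
scene blue 127 [ 618.2 -187.2  127.1] (array([ 621.4, -185. ]), array([10.5, 34.7]), 88.34048461914062) 142.74985270116088
side chill_block 0.94 437 186 [ 609.4 -135.4   30.8] [ 622.6 -192.1] [180.7  97.3] 87.79296875
side rack 0.84 2335 246 [543.5 220.9  51.6] [546.5 220.8] [208.6  99.7] 80.447639465
[... 1407 characters left out ...]
 [0, 0, 0, 0, 0, 74, 110, 111, 108]
side -400 [0, 0, 0, 0, 134, 129, 83, 89, 89]
side -350 [0, 0, 0, 0, 86, 0, 0, 88, 88]
side -300 [0, 0, 0, 0, 100, 144, 86, 0, 0]
side -250 [0, 0, 0, 0, 100, 144, 0, 0, 0]
side -200 [0, 0, 0, 0, 98, 145, 97, 0, 0]
side -150 [0, 0, 0, 0, 98, 144, 98, 0, 0]
side -50 [65, 63, 64, 61, 0, 66, 114, 141, 140]
side 0 [65, 66, 65, 66, 0, 70, 138, 140, 141]
side 50 [55, 57, 58, 0, 0, 69, 110, 113, 111]
side 100 [0, 0, 118, 121, 120, 78, 131, 102, 92]
side 150 [0, 0, 66, 60, 65, 0, 128, 97, 80]
side 200 [0, 0, 65, 62, 64, 0, 0, 0, 0]
side 250 [0, 0, 0, 63, 0, 0, 109, 111, 105]
side 300 [0, 0, 0, 119, 141, 112, 112, 113, 111]
side 350 [0, 0, 0, 0, 0, 78, 111, 112, 109]
```

Emit:
{"api": "jog_arm", "payload": {
  "motion": [
    [0.29,0.34,-0.42,0.12,6],
    [0.29,0.34,-0.42,0.12,12],
    [0.29,0.34,-0.42,0.12,12],
    [0.29,0.34,-0.42,0.12,12],
    [0.29,0.34,-0.42,0.12,12],
    [0.29,0.34,-0.42,0.12,12],
    [0.29,0.34,-0.42,0.12,12],
    [0.29,0.34,-0.42,0.12,12],
    [0.29,0.34,-0.42,0.12,12],
    [0.29,0.34,-0.42,0.12,12],
    [0.29,0.34,-0.42,0.12,12],
    [0.29,0.34,-0.42,0.12,12]
  ]
}}

```text
time_s: 3.05
tcp_pos: [524.7, 196.1, 352.8]
tcp_rot: [-3.138, 0.007, 3.057]
ft_force: [0.3, -0.9, 0.3]
gripper_width: 30.4
finger_force: 0.0
```

Run:
```python
from h import *
s=arm.get_state(); print(s['tcp_pos'],s['tcp_rot'],np.degrees(s['tcp_rot'][2]),s['joints'],s['gripper_width'])
p=cap('wrist','w1'); print(p['origin'],p['attitude'])
for n in ['rack_entry','rack_exit','keeper_pivot','keeper_pad','rack']:
    print(n,[(np.round(d['at']),round(d['score'],2),at_d(p,d['at'],1)[0].round(1)) for d in arm.pinpoint(n,p)[:2]])
X=cloud(p,np.ones((384,512),bool))
for z0,z1 in((57,65),(112,121)):
    k=(X[:,2]>z0)&(X[:,2]<z1)&(X[:,0]>470)&(X[:,0]<620)&(X[:,1]>90)&(X[:,1]<350)
    print(k.sum(),cv2.minAreaRect(X[k][:,:2].astype(np.float32)))
```

```text
[524.73376025 196.11382088 352.83650683] [-3.1375266   0.00665686  3.05690402] 175.1476985881063 [-0.43105899  0.37656378  0.04623838  1.4908678  -0.0108314   1.27046771
  1.10118663] 30.398685912832963
[440.37663433 203.368713   495.13761424] [2.8039366  0.00573546 1.4869658 ]
rack_entry [(array([205., 171.]), 0.86, array([528.4, 118. , 117.6]))]
rack_exit [(array([342., 182.]), 0.96, array([561.6, 316.4, 118.2])), (array([ 74., 216.]), 0.6, array([ 599.6, -138.6,   70.6]))]
keeper_pivot [(array([341., 199.]), 0.97, array([589.8, 317.3, 113. ])), (array([339., 182.]), 0.37, array([567.2, 317.2, 100.6]))]
keeper_pad [(array([356., 195.]), 0.55, array([576.7, 331.4, 135.8])), (array([ 61., 216.]), 0.39, array([ 588.5, -142. ,   95.3]))]
rack [(array([269., 159.]), 0.59, array([542.6, 214.7,   2.9]))]
732 ((545.3961181640625, 217.56820678710938), (202.2130584716797, 99.90206146240234), 80.14739227294922)
503 ((546.5618896484375, 223.64559936523438), (215.41537475585938, 76.8754653930664), 80.20820617675781)
```

View pics/w1.png

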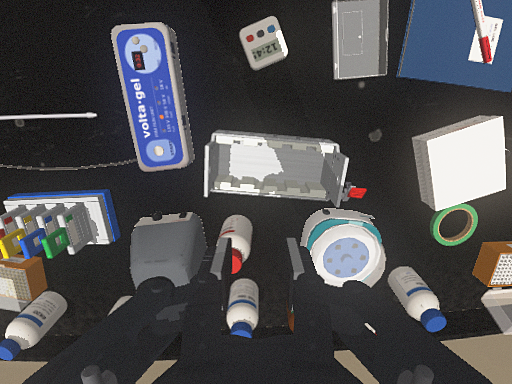

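Wrist view: the rack runs along y (205–345, 135–200), with the keeper swung up at (355,192). The bottle is at (238,235), close to the rack. The block and four cassettes are at the left (60,225).

Emit:
{"api": "jog_arm", "payload": {
  "motion": [
    [0.29,0.08,-0.4,-0.04,3],
    [0.29,0.08,-0.4,-0.04,3],
    [0.29,0.08,-0.4,-0.04,3],
    [0.29,0.08,-0.4,-0.04,3],
    [0.29,0.08,-0.4,-0.04,3],
    [0.29,0.08,-0.4,-0.04,3],
    [0.29,0.08,-0.4,-0.04,3],
    [0.29,0.08,-0.4,-0.04,3],
    [0.29,0.08,-0.4,-0.04,3],
    [0.29,0.08,-0.4,-0.04,3]
  ]
}}

```text
time_s: 4.35
tcp_pos: [599.1, -196.6, 310.2]
tcp_rot: [-3.141, -0.002, 3.121]
ft_force: [0.6, 0.8, 0.3]
gripper_width: 30.0
finger_force: 0.0
```

```bash
cat > cas.py <<'E'
from h import *
np.set_printoptions(precision=1,suppress=True)
def st():
    s=arm.get_state(); print('t',round(s['time_s'],2),s['tcp_pos'],'yaw',round(np.degrees(s['tcp_rot'][2]),2),'F',s['ft_force'],'w',round(s['gripper_width'],1)); return s
def tops(p,box,z0,z1=160):
    hsv=cv2.cvtColor(p['pixels'],cv2.COLOR_RGB2HSV); v,u=np.nonzero(p['range_z']>0)
    X=at_d(p,np.c_[u,v]); H=hsv[v,u].astype(int); hh=np.where(H[:,0]>174,H[:,0]-180,H[:,0])
    for c,(lo,hi) in dict(red=(-6,6),yellow=(20,35),green=(45,80),blue=(100,120)).items():
        k=(hh>=lo)&(hh<=hi)&(H[:,1]>150)&(H[:,2]>60)&(X[:,2]>z0)&(X[:,2]<z1)&(X[:,0]>box[0])&(X[:,0]<box[1])&(X[:,1]>box[2])&(X[:,1]<box[3])
        if k.sum()>8:
            r=cv2.minAreaRect(X[k][:,:2].astype(np.float32)); print(c,k.sum(),np.array(r[0]),np.array(r[1]),round(r[2],1),'zmax',X[k][:,2].max().round(1))
E
python3 - <<'E'
from cas import *
s=st(); p=cap('wrist','w2'); print(p['origin'])
tops(p,(560,700,-300,-100),136)
tops(p,(560,700,-300,-100),100)
X=cloud(p,np.ones((384,512),bool))
k=(X[:,2]>35)&(X[:,2]<44)&(X[:,0]>540)&(X[:,0]<700)&(X[:,1]>-330)&(X[:,1]<-90)
print(k.sum(),cv2.minAreaRect(X[k][:,:2].astype(np.float32)))
im=p['pixels'][:,:,::-1]; 
uv=proj(p,[620,-205,130])[0].astype(int); print(uv)
cv2.imwrite('pics/w2b.png',cv2.resize(im[max(0,uv[1]-80):uv[1]+80,max(0,uv[0]-110):uv[0]+110],None,fx=3,fy=3))
E
```

```text
t 4.35 [ 599.1 -196.6  310.2] yaw 178.82 F [0.6 0.8 0.3] w 30.0
[ 515.6 -195.3  453.2]
red 195 [ 618.9 -264.4] [ 8.4 33.3] 88.0 zmax 143.9
yellow 200 [ 620.  -224.2] [ 8.7 33.2] 87.5 zmax 144.4
green 27 [ 623.5 -145.8] [ 7.6 31.4] 88.9 zmax 143.2
blue 161 [ 622.3 -186.1] [ 9.6 32. ] 87.2 zmax 143.8
red 284 [ 618.8 -264.4] [ 8.5 33.5] 88.0 zmax 143.9
yellow 275 [ 619.9 -224.2] [ 8.7 33.4] 87.5 zmax 144.4
green 28 [ 623.4 -145.8] [ 7.9 31.7] 89.6 zmax 143.2
blue 174 [ 621.9 -186.1] [ 9.6 32.7] 87.2 zmax 143.8
4481 ((621.01904296875, -205.19107055664062), (195.1712188720703, 98.7354965209961), 87.66583251953125)
[251 191]
```

View pics/w2b.png

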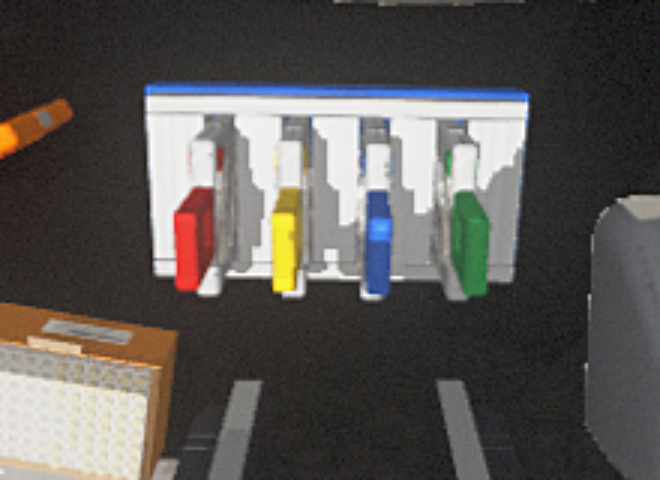

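The crop shows the red (195,240), yellow (287,240), blue (378,240) and green (470,240) tabs, all on grey-bodied cassettes in the block. The orange look-alike is outside, so my choice of red stands. The cassettes' yaw is about -2.3°.

Emit:
{"api": "jog_arm", "payload": {
  "motion": [
    [0.29,0.024,0.051,-0.04,-1.1],
    [0.29,0.024,0.051,-0.08,-1.1],
    [0.29,0.024,0.051,-0.1,-1.1],
    [0.29,0.024,0.051,-0.12,-1.1],
    [0.29,0.024,0.051,-0.14,-1.1],
    [0.29,0.024,0.051,-0.155,-1.1],
    [0.29,0.024,0.051,-0.17,-1.1],
    [0.29,0.024,0.051,-0.183,-1.1],
    [0.29,0.024,0.051,-0.195,-1.1],
    [0.29,0.024,0.051,-0.195,-1.1],
    [1,0.024,0.051,-0.195,-1.1],
    [1,0.024,0.051,-0.195,-1.1]
  ],
  "newtons": 40
}}

```text
time_s: 5.6
tcp_pos: [624.1, -144.4, 117.2]
tcp_rot: [-3.141, 0.002, 3.104]
ft_force: [0.2, 0.0, -1.7]
gripper_width: 8.8
finger_force: 42.7
```

Emit:
{"api": "jog_arm", "payload": {
  "motion": [
    [1,0,0,0,0],
    [1,0,0,0,0],
    [1,0,0,0.02,0],
    [1,0,0,0.04,0],
    [1,0,0,0.07,0],
    [1,0,0,0.11,0],
    [1,0,0,0.15,0],
    [1,0,0,0.18,0],
    [1,0,0,0.18,0]
  ]
}}

```text
time_s: 6.5
tcp_pos: [625.9, -145.2, 302.1]
tcp_rot: [-3.14, 0.011, 3.104]
ft_force: [0.3, -0.2, -0.5]
gripper_width: 9.5
finger_force: 42.9
```

Emit:
{"api": "jog_arm", "payload": {
  "motion": [
    [1,-0.04,0.05,0,-3],
    [1,-0.08,0.1,0,-7.6],
    [1,-0.08,0.15,0,-7.6],
    [1,-0.08,0.2,0,-7.6],
    [1,-0.08,0.25,0,-7.6],
    [1,-0.08,0.29,0,-7.6],
    [1,-0.08,0.29,0,-7.6],
    [1,-0.08,0.29,0,-7.6]
  ]
}}

```text
time_s: 7.3
tcp_pos: [542.0, 149.4, 294.7]
tcp_rot: [3.141, -0.003, 2.979]
ft_force: [0.3, -0.3, -1.7]
gripper_width: 9.1
finger_force: 42.8
```

```bash
cat > rk.py <<'E'
from cas import *
def rack(p):
    X=cloud(p,np.ones((384,512),bool)); th=np.radians(-9.8); R=np.array([[np.cos(th),np.sin(th)],[-np.sin(th),np.cos(th)]])
    q=(X[:,:2]-[545.4,218])@R.T  # rack frame guess
    f=lambda n,k,i:(print(n,k.sum(),np.percentile(q[k][:,i],[1,3,10,50,90,97,99]) if k.sum()>5 else ''))
    wall=(X[:,2]>57)&(X[:,2]<65)&(abs(q[:,1])<90)
    f('wall -x',wall&(abs(q[:,0]+46)<8),0); f('wall +x',wall&(abs(q[:,0]-46)<8),0)
    pl=(X[:,2]>110)&(X[:,2]<122)&(abs(q[:,0])<60)
    f('plate -y y',pl&(abs(q[:,1]+100)<10),1); f('plate -y x',pl&(abs(q[:,1]+100)<10),0)
    f('plate +y y',pl&(abs(q[:,1]-100)<7),1); f('plate +y x',pl&(abs(q[:,1]-100)<7),0)
    for sgn in(-1,1):
        k=wall&(abs(q[:,0]-sgn*46)<5); 
        if k.sum()>20:
            c=np.polyfit(q[k][:,1],q[k][:,0],1); print('slope deg',np.degrees(np.arctan(c[0])),'x0',c[1],k.sum())
    return X,q
E
python3 - <<'E'
from rk import *
st(); p=cap('wrist','w3'); X,q=rack(p)
for n in ['rack_entry','rack_exit']:
    print(n,[(np.round(d['at']),round(d['score'],2),at_d(p,d['at'],1)[0].round(1)) for d in arm.pinpoint(n,p)[:2]])
E
```

```text
t 7.3 [542.  149.4 294.7] yaw 170.68 F [ 0.3 -0.3 -1.7] w 9.1
wall -x 389 [-49.3 -49.2 -48.6 -47.1 -45.5 -45.  -42.1]
wall +x 276 [45.3 45.4 45.7 46.9 48.5 48.9 49.1]
plate -y y 288 [-102.4 -102.3 -101.9  -99.8  -97.5  -97.4  -97.4]
plate -y x 288 [-37.6 -36.7 -31.9  -0.3  29.1  35.6  38.3]
plate +y y 474 [ 96.1  96.2  96.6  98.3 105.1 106.2 106.7]
plate +y x 474 [-37.7 -35.9 -30.9   0.   28.3  35.3  37.1]
slope deg -0.2739162485544087 x0 -47.015547097228314 388
slope deg -0.322430151849177 x0 47.03155248421563 275
rack_entry [(array([228., 167.]), 0.56, array([550. ,  99.4,   0.6]))]
rack_exit [(array([389., 171.]), 0.94, array([598.9, 364.3,   1.5]))]
```

View pics/w3.png

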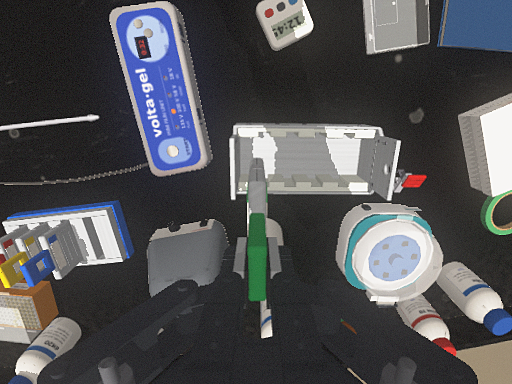

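Emit:
{"api": "jog_arm", "payload": {
  "motion": [
    [1,0.0125,0.04,0,0],
    [1,0.0125,0.085,0,0],
    [1,0.0125,0.12,0,0],
    [1,0.0125,0.131,-0.02,0],
    [1,0.0125,0.131,-0.06,0],
    [1,0.0125,0.131,-0.1,0],
    [1,0.0125,0.131,-0.115,0],
    [1,0.0125,0.131,-0.12,0],
    [1,0.0125,0.131,-0.13,0],
    [1,0.0125,0.131,-0.14,0],
    [1,0.0125,0.131,-0.15,0],
    [1,0.0125,0.131,-0.155,0]
  ]
}}

```text
time_s: 8.65
tcp_pos: [558.2, 279.7, 150.7]
tcp_rot: [3.133, 0.008, 2.973]
ft_force: [-2.5, -0.1, 0.9]
gripper_width: 9.5
finger_force: 43.0
```

Emit:
{"api": "jog_arm", "payload": {
  "motion": [
    [1,0,0,0,0],
    [1,0,0,0,0]
  ]
}}

```text
time_s: 8.85
tcp_pos: [556.5, 276.5, 141.8]
tcp_rot: [3.141, 0.001, 2.971]
ft_force: [0.1, 1.0, -1.7]
gripper_width: 9.3
finger_force: 42.9
```

Emit:
{"api": "jog_arm", "payload": {
  "motion": [
    [1,0,0,-0.01,0],
    [1,0,0,-0.02,0],
    [1,0,0,-0.028,0],
    [1,0,0,-0.035,0],
    [1,0,0,-0.035,0],
    [1,0,0,-0.035,0]
  ]
}}

```text
time_s: 9.45
tcp_pos: [556.2, 276.9, 107.8]
tcp_rot: [3.141, 0.0, 2.972]
ft_force: [-2.5, -0.6, 10.5]
gripper_width: 8.9
finger_force: 44.7
```

Emit:
{"api": "jog_arm", "payload": {
  "motion": [
    [0.29,0,0,0,0],
    [0.29,0,0,0.002,0],
    [0.29,0,0,0.03,0],
    [0.29,0,0,0.08,0],
    [0.29,0,-0.03,0.11,3],
    [0.29,0.01,-0.08,0.12,7.5],
    [0.29,0.02,-0.13,0.12,7.5],
    [0.29,0.03,-0.18,0.12,7.5],
    [0.29,0.04,-0.23,0.12,7.5],
    [0.29,0.05,-0.28,0.12,7.5],
    [0.29,0.06,-0.33,0.12,7.5],
    [0.29,0.066,-0.38,0.12,7.5]
  ]
}}

```text
time_s: 10.65
tcp_pos: [621.4, -98.2, 225.7]
tcp_rot: [-3.142, -0.0, 3.103]
ft_force: [0.9, 0.6, -0.5]
gripper_width: 30.4
finger_force: 0.0
```

Emit:
{"api": "jog_arm", "payload": {
  "motion": [
    [0.29,0,-0.05,0,0],
    [0.29,0,-0.082,0,0],
    [0.29,0,-0.082,0,0],
    [0.29,0,-0.082,0,0],
    [0.29,0,-0.082,-0.03,0],
    [0.29,0,-0.082,-0.06,0],
    [0.29,0,-0.082,-0.085,0],
    [0.29,0,-0.082,-0.11,0],
    [0.29,0,-0.082,-0.11,0],
    [1,0,-0.082,-0.11,0],
    [1,0,-0.082,-0.11,0],
    [1,0,-0.082,-0.11,0]
  ]
}}

```text
time_s: 11.85
tcp_pos: [621.8, -179.7, 117.8]
tcp_rot: [-3.139, 0.003, 3.102]
ft_force: [0.7, -2.6, -0.9]
gripper_width: 9.3
finger_force: 38.6
```

Emit:
{"api": "jog_arm", "payload": {
  "motion": [
    [0.29,0,0,0,0],
    [0.29,0,0,0,0],
    [0.29,0,-0.003,0,0],
    [0.29,0,-0.0055,0,0],
    [0.29,0,-0.0055,0,0],
    [0.29,0,-0.0055,0,0]
  ]
}}

```text
time_s: 12.45
tcp_pos: [621.0, -183.8, 116.3]
tcp_rot: [3.142, -0.0, 3.102]
ft_force: [0.9, 0.7, 0.3]
gripper_width: 30.4
finger_force: 0.0
```

Run:
```python
from cas import *
st(); p=cap('wrist','w4'); tops(p,(560,700,-300,-100),130)
```

```text
t 12.45 [ 621.  -183.8  116.3] yaw 177.75 F [0.9 0.7 0.3] w 30.4
red 1663 [ 618.9 -263.7] [10.5 34.6] 88.2 zmax 144.3
yellow 1049 [ 615.2 -222.2] [13.6 24.1] 87.6 zmax 159.4
blue 1051 [ 622.7 -184.8] [ 9.7 34.6] 87.3 zmax 143.9
```

Emit:
{"api": "jog_arm", "payload": {
  "motion": [
    [0.29,0.0015,-0.001,0,0],
    [1,0.0015,-0.001,0,0],
    [1,0.0015,-0.001,0,0],
    [1,0.0015,-0.001,0,0],
    [1,0.0015,-0.001,0.03,0],
    [1,0.0015,-0.001,0.07,0],
    [1,0.0015,-0.001,0.11,0],
    [1,0.0015,-0.001,0.15,0],
    [1,-0.005,0.04,0.16,-2],
    [1,-0.013,0.085,0.16,-5],
    [1,-0.021,0.13,0.16,-7.5],
    [1,-0.029,0.175,0.16,-7.5]
  ]
}}

```text
time_s: 13.7
tcp_pos: [591.1, -7.0, 276.1]
tcp_rot: [-3.141, -0.001, 2.971]
ft_force: [0.9, 0.4, -0.8]
gripper_width: 9.0
finger_force: 41.5
```

Emit:
{"api": "jog_arm", "payload": {
  "motion": [
    [1,-0.008,0.045,0,0],
    [1,-0.016,0.09,0,0],
    [1,-0.024,0.135,0,0],
    [1,-0.032,0.18,0,0],
    [1,-0.04,0.22,0,0],
    [1,-0.043,0.24,0,0],
    [1,-0.043,0.246,-0.02,0],
    [1,-0.043,0.246,-0.04,0],
    [1,-0.043,0.246,-0.06,0],
    [1,-0.043,0.246,-0.08,0],
    [1,-0.043,0.246,-0.095,0],
    [1,-0.043,0.246,-0.095,0]
  ]
}}

```text
time_s: 14.9
tcp_pos: [547.0, 236.4, 178.5]
tcp_rot: [-3.138, -0.006, 2.972]
ft_force: [-0.2, -0.6, -1.3]
gripper_width: 9.1
finger_force: 41.4
```

Emit:
{"api": "jog_arm", "payload": {
  "motion": [
    [1,0,0,0,0],
    [1,0,0,0,0],
    [1,0,0,0,0]
  ]
}}

```text
time_s: 15.2
tcp_pos: [549.7, 237.6, 182.4]
tcp_rot: [3.14, 0.002, 2.972]
ft_force: [0.4, -0.1, -1.0]
gripper_width: 9.1
finger_force: 41.4
```

Emit:
{"api": "jog_arm", "payload": {
  "motion": [
    [1,-0.001,0,-0.015,0],
    [1,-0.001,0,-0.03,0],
    [1,-0.001,0,-0.042,0],
    [1,-0.001,0,-0.052,0],
    [1,-0.001,0,-0.06,0],
    [1,-0.001,0,-0.068,0],
    [1,-0.001,0,-0.0765,0],
    [1,-0.001,0,-0.0765,0],
    [1,-0.001,0,-0.0765,0]
  ]
}}

```text
time_s: 16.1
tcp_pos: [549.5, 238.6, 106.9]
tcp_rot: [3.138, 0.003, 2.972]
ft_force: [-0.5, 0.2, 7.1]
gripper_width: 9.4
finger_force: 43.3
```

Emit:
{"api": "jog_arm", "payload": {
  "motion": [
    [0.29,0,0,0,0],
    [0.29,0,0,0.002,0],
    [0.29,0,0,0.03,0],
    [0.29,0,0,0.07,0],
    [0.29,0,-0.02,0.11,2],
    [0.29,0.006,-0.06,0.12,5],
    [0.29,0.013,-0.105,0.12,7.5],
    [0.29,0.02,-0.15,0.12,7.5],
    [0.29,0.028,-0.195,0.12,7.5],
    [0.29,0.035,-0.24,0.12,7.5],
    [0.29,0.042,-0.285,0.12,7.5],
    [0.29,0.05,-0.33,0.12,7.5]
  ]
}}

```text
time_s: 17.3
tcp_pos: [598.0, -94.6, 224.7]
tcp_rot: [-3.142, -0.0, 3.103]
ft_force: [0.2, 0.2, 0.5]
gripper_width: 30.7
finger_force: 0.0
```

Emit:
{"api": "jog_arm", "payload": {
  "motion": [
    [0.29,0.01,-0.045,0,0],
    [0.29,0.018,-0.09,0,0],
    [0.29,0.021,-0.132,0,0],
    [0.29,0.021,-0.132,0,0],
    [0.29,0.021,-0.132,0,0],
    [0.29,0.021,-0.132,0,0]
  ]
}}

```text
time_s: 17.9
tcp_pos: [619.3, -222.6, 224.5]
tcp_rot: [3.14, -0.0, 3.105]
ft_force: [0.4, 0.7, 0.2]
gripper_width: 30.1
finger_force: 0.0
```

Emit:
{"api": "jog_arm", "payload": {
  "motion": [
    [0.29,0.0005,-0.0015,-0.03,0],
    [0.29,0.0005,-0.0015,-0.06,0],
    [0.29,0.0005,-0.0015,-0.085,0],
    [0.29,0.0005,-0.0015,-0.108,0],
    [0.29,0.0005,-0.0015,-0.108,0],
    [0.29,0.0005,-0.0015,-0.108,0],
    [1,0.0005,-0.0015,-0.108,0],
    [1,0.0005,-0.0015,-0.108,0],
    [1,0.0005,-0.0015,-0.108,0]
  ]
}}

```text
time_s: 18.8
tcp_pos: [620.9, -226.0, 118.8]
tcp_rot: [-3.141, 0.004, 3.103]
ft_force: [-0.6, 1.3, 4.0]
gripper_width: 9.2
finger_force: 42.2
```

Emit:
{"api": "jog_arm", "payload": {
  "motion": [
    [1,0,0,0,0],
    [1,0,0,0.03,0],
    [1,0,0,0.07,0],
    [1,0,0,0.11,0],
    [1,0,0,0.15,0],
    [1,-0.008,0.04,0.16,-2],
    [1,-0.016,0.085,0.16,-5],
    [1,-0.024,0.13,0.16,-7.5],
    [1,-0.032,0.175,0.16,-7.5],
    [1,-0.04,0.22,0.16,-7.5],
    [1,-0.048,0.265,0.16,-7.5],
    [1,-0.056,0.31,0.16,-7.5]
  ]
}}

```text
time_s: 20.0
tcp_pos: [562.5, 85.1, 276.6]
tcp_rot: [-3.141, -0.001, 2.971]
ft_force: [0.9, 0.7, -1.1]
gripper_width: 9.0
finger_force: 41.3
```

Emit:
{"api": "jog_arm", "payload": {
  "motion": [
    [1,-0.008,0.04,0,0],
    [1,-0.016,0.08,0,0],
    [1,-0.02,0.112,0,0],
    [1,-0.02,0.112,-0.02,0],
    [1,-0.02,0.112,-0.05,0],
    [1,-0.02,0.112,-0.08,0],
    [1,-0.02,0.112,-0.095,0],
    [1,-0.02,0.112,-0.095,0],
    [1,-0.02,0.112,-0.095,0],
    [1,-0.02,0.112,-0.095,0]
  ]
}}

```text
time_s: 21.0
tcp_pos: [544.5, 196.0, 183.1]
tcp_rot: [3.14, 0.002, 2.972]
ft_force: [0.4, 0.9, -1.6]
gripper_width: 9.3
finger_force: 41.3
```

Emit:
{"api": "jog_arm", "payload": {
  "motion": [
    [1,-0.002,0.002,-0.01,0],
    [1,-0.002,0.002,-0.025,0],
    [1,-0.002,0.002,-0.04,0],
    [1,-0.002,0.002,-0.052,0],
    [1,-0.002,0.002,-0.06,0],
    [1,-0.002,0.002,-0.068,0],
    [1,-0.002,0.002,-0.0765,0],
    [1,-0.002,0.002,-0.0765,0],
    [1,-0.002,0.002,-0.0765,0]
  ]
}}

```text
time_s: 21.9
tcp_pos: [543.5, 198.8, 109.3]
tcp_rot: [3.138, 0.005, 2.972]
ft_force: [-3.4, -1.0, 16.4]
gripper_width: 9.2
finger_force: 44.7
```

Emit:
{"api": "jog_arm", "payload": {
  "motion": [
    [0.29,0,0,0.002,0],
    [0.29,0,0,0.004,0],
    [0.29,0,0,0.035,0],
    [0.29,0,0,0.075,0],
    [0.29,0,-0.02,0.11,2],
    [0.29,0.006,-0.06,0.12,5],
    [0.29,0.013,-0.105,0.12,7.5],
    [0.29,0.02,-0.15,0.12,7.5],
    [0.29,0.028,-0.195,0.12,7.5],
    [0.29,0.035,-0.24,0.12,7.5],
    [0.29,0.042,-0.285,0.12,7.5],
    [0.29,0.05,-0.33,0.12,7.5]
  ]
}}

```text
time_s: 23.1
tcp_pos: [591.5, -134.0, 225.0]
tcp_rot: [3.142, -0.0, 3.103]
ft_force: [1.2, 0.4, 0.1]
gripper_width: 30.4
finger_force: 0.0
```

Emit:
{"api": "jog_arm", "payload": {
  "motion": [
    [0.29,0.01,-0.045,0,0],
    [0.29,0.02,-0.09,0,0],
    [0.29,0.026,-0.132,0,0],
    [0.29,0.026,-0.132,0,0],
    [0.29,0.026,-0.132,0,0],
    [0.29,0.026,-0.132,0,0]
  ]
}}

```text
time_s: 23.7
tcp_pos: [617.9, -262.1, 224.9]
tcp_rot: [3.14, -0.0, 3.105]
ft_force: [0.6, 0.4, -0.2]
gripper_width: 30.4
finger_force: 0.0
```

Run:
```python
from cas import *
st(); p=cap('wrist','w5'); tops(p,(560,700,-300,-100),130); a=cap('scene','s5'); b=cap('side')
tops(a,(480,620,120,310),105); tops(b,(480,620,120,310),105)
for n in ('rod_handle','rod_shoulder','rod_tip'):
    print(n,[(np.round(d['at']),round(d['score'],2),at_z(a,d['at'],10)[0].round(1)) for d in arm.pinpoint(n,a)[:2]])
```

```text
t 23.7 [ 617.9 -262.1  224.9] yaw 177.89 F [ 0.6  0.4 -0.2] w 30.4
red 332 [ 618.7 -264.8] [ 8.8 33.4] 86.5 zmax 144.0
yellow 70 [541.8 196.8] [11.2 34.9] 78.6 zmax 133.5
green 9 [555.7 276.9] [ 8.3 30.5] 71.0 zmax 133.8
blue 66 [558.8 246.9] [52.6 28.4] 46.5 zmax 133.3
yellow 58 [544.6 201.6] [11.6 35.2] 73.8 zmax 135.7
blue 40 [552.2 240.5] [ 9.6 31.2] 81.0 zmax 134.6
rod_handle [(array([328., 318.]), 0.68, array([ 414.3, -348.7,   10. ])), (array([180., 139.]), 0.67, array([702.7, 499.1,  10. ]))]
rod_shoulder [(array([194., 160.]), 0.4, array([640.5, 348.3,  10. ]))]
rod_tip [(array([247., 256.]), 0.76, array([431.2, -87.8,  10. ])), (array([322., 239.]), 0.61, array([ 614.9, -204.9,   10. ]))]
```

Emit:
{"api": "jog_arm", "payload": {
  "motion": [
    [0.29,0.0005,-0.0015,-0.03,0],
    [0.29,0.0005,-0.0015,-0.06,0],
    [0.29,0.0005,-0.0015,-0.085,0],
    [0.29,0.0005,-0.0015,-0.109,0],
    [0.29,0.0005,-0.0015,-0.109,0],
    [0.29,0.0005,-0.0015,-0.109,0],
    [1,0.0005,-0.0015,-0.109,0],
    [1,0.0005,-0.0015,-0.109,0],
    [1,0.0005,-0.0015,-0.109,0]
  ]
}}

```text
time_s: 24.9
tcp_pos: [619.4, -265.9, 118.4]
tcp_rot: [-3.141, 0.004, 3.103]
ft_force: [-0.3, 1.0, 5.3]
gripper_width: 9.2
finger_force: 41.9
```

Emit:
{"api": "jog_arm", "payload": {
  "motion": [
    [1,0,0,0,0],
    [1,0,0,0.03,0],
    [1,0,0,0.07,0],
    [1,0,0,0.11,0],
    [1,0,0,0.15,0],
    [1,-0.008,0.04,0.16,-2],
    [1,-0.016,0.085,0.16,-5],
    [1,-0.024,0.13,0.16,-7.5],
    [1,-0.032,0.175,0.16,-7.5],
    [1,-0.04,0.22,0.16,-7.5],
    [1,-0.048,0.265,0.16,-7.5],
    [1,-0.056,0.31,0.16,-7.5]
  ]
}}

```text
time_s: 26.1
tcp_pos: [561.0, 45.8, 276.1]
tcp_rot: [-3.141, -0.001, 2.972]
ft_force: [0.7, 0.2, -1.3]
gripper_width: 9.6
finger_force: 41.2
```

Emit:
{"api": "jog_arm", "payload": {
  "motion": [
    [1,-0.008,0.04,0,0],
    [1,-0.016,0.08,0,0],
    [1,-0.027,0.114,0,0],
    [1,-0.027,0.114,-0.02,0],
    [1,-0.027,0.114,-0.05,0],
    [1,-0.027,0.114,-0.08,0],
    [1,-0.027,0.114,-0.095,0],
    [1,-0.027,0.114,-0.095,0],
    [1,-0.027,0.114,-0.095,0],
    [1,-0.027,0.114,-0.095,0]
  ]
}}

```text
time_s: 27.1
tcp_pos: [536.0, 158.5, 182.6]
tcp_rot: [3.14, 0.002, 2.972]
ft_force: [-0.0, 1.1, -0.7]
gripper_width: 9.3
finger_force: 41.1
```

Emit:
{"api": "jog_arm", "payload": {
  "motion": [
    [1,0,0,-0.01,0],
    [1,0,0,-0.025,0],
    [1,0,0,-0.04,0],
    [1,0,0,-0.052,0],
    [1,0,0,-0.06,0],
    [1,0,0,-0.068,0],
    [1,0,0,-0.0755,0],
    [1,0,0,-0.0755,0],
    [1,0,0,-0.0755,0]
  ]
}}

```text
time_s: 28.0
tcp_pos: [536.2, 159.0, 109.1]
tcp_rot: [3.14, 0.003, 2.972]
ft_force: [-3.5, -0.1, 16.1]
gripper_width: 8.9
finger_force: 44.0
```

Emit:
{"api": "jog_arm", "payload": {
  "motion": [
    [0.29,0,0,0.002,0],
    [0.29,0,0,0.004,0],
    [0.29,0,0,0.035,0],
    [0.29,0,0,0.075,0],
    [0.29,0,-0.02,0.11,0],
    [0.29,-0.01,-0.06,0.13,-8],
    [0.29,-0.02,-0.105,0.13,-16],
    [0.29,-0.03,-0.15,0.13,-24],
    [0.29,-0.04,-0.195,0.13,-32],
    [0.29,-0.05,-0.24,0.13,-40],
    [0.0,-0.06,-0.285,0.13,-48],
    [0,-0.07,-0.33,0.13,-56]
  ]
}}

```text
time_s: 29.2
tcp_pos: [464.6, -173.4, 235.9]
tcp_rot: [3.141, 0.0, 1.989]
ft_force: [1.7, 0.2, -0.3]
gripper_width: 42.6
finger_force: 0.0
```

Emit:
{"api": "jog_arm", "payload": {
  "motion": [
    [0,-0.01,-0.045,0,-8],
    [0,-0.02,-0.09,0,-16],
    [0,-0.03,-0.135,0,-24],
    [0,-0.045,-0.17,0,-28],
    [0,-0.045,-0.18,0,-28],
    [0,-0.045,-0.18,0,-28],
    [0,-0.045,-0.18,0,-28]
  ]
}}

```text
time_s: 29.9
tcp_pos: [420.9, -350.1, 235.4]
tcp_rot: [-3.142, -0.002, 1.508]
ft_force: [-0.5, -0.3, 0.5]
gripper_width: 42.6
finger_force: 0.0
```

```bash
cat > rod.py <<'E'
from cas import *
def orange(p,box,z0=3,z1=30):
    hsv=cv2.cvtColor(p['pixels'],cv2.COLOR_RGB2HSV); v,u=np.nonzero(p['range_z']>0)
    X=at_d(p,np.c_[u,v]); H=hsv[v,u].astype(int)
    k=(H[:,0]>=5)&(H[:,0]<=20)&(H[:,1]>150)&(H[:,2]>100)&(X[:,2]>z0)&(X[:,2]<z1)&(X[:,0]>box[0])&(X[:,0]<box[1])&(X[:,1]>box[2])&(X[:,1]<box[3])
    r=cv2.minAreaRect(X[k][:,:2].astype(np.float32)); print('orange',k.sum(),np.array(r[0]),np.array(r[1]),r[2],np.percentile(X[k][:,2],[5,50,95])); return X[k]
E
python3 - <<'E'
from rod import *
st(); print(arm.get_state()['joints']); p=cap('wrist','w6'); orange(p,(300,520,-480,-200))
for n in ('rod_handle','rod_shoulder','rod_tip'):
    print(n,[(np.round(d['at']),round(d['score'],2),at_z(p,d['at'],10)[0].round(1)) for d in arm.pinpoint(n,p)[:2]])
a=cap('scene'); tops(a,(480,620,120,310),105); b=cap('side'); tops(b,(480,620,120,310),105)
E
```

```text
t 29.9 [ 420.9 -350.1  235.4] yaw 86.4 F [-0.5 -0.3  0.5] w 42.6
[ 0.4  0.5  0.4  1.7 -0.2  1.   0.8]
orange 535 [ 410.4 -349.8] [53.8 19.5] 85.72727966308594 [18.9 20.7 22.1]
rod_handle [(array([250., 170.]), 0.76, array([ 411.4, -354.7,   10. ])), (array([248., 149.]), 0.52, array([ 409.9, -324.9,   10. ]))]
rod_shoulder [(array([248., 145.]), 0.58, array([ 411.5, -320.4,   10. ]))]
rod_tip []
red 73 [534.1 157.6] [11.7 32.6] 80.3 zmax 135.0
yellow 66 [541.4 197.2] [12.9 33.5] 79.7 zmax 133.4
blue 62 [557.8 243.5] [53.9 26.6] 37.8 zmax 133.1
red 52 [535.6 161.3] [12.1 31.4] 78.8 zmax 136.8
yellow 57 [543.7 199.8] [16.5 31.9] 62.8 zmax 136.6
green 10 [558.9 277.1] [ 7.  27.9] 80.1 zmax 135.6
blue 40 [551.7 241.6] [ 9.2 29.1] 87.7 zmax 136.8
```

View pics/w6.png

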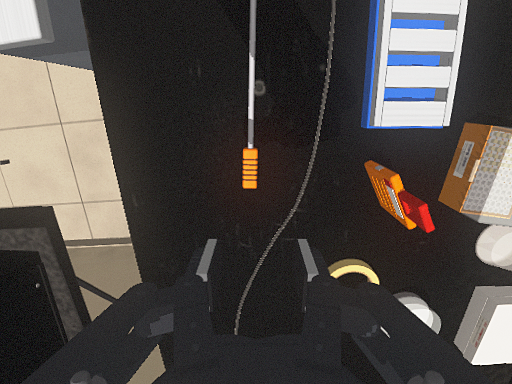

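The wrist picture shows the rod's orange handle at (250,170) with its shaft running straight up, and the orange look-alike at (395,195), well clear.

Emit:
{"api": "jog_arm", "payload": {
  "motion": [
    [0,-0.0105,0,-0.04,-0.7],
    [0,-0.0105,0,-0.085,-0.7],
    [0,-0.0105,0,-0.13,-0.7],
    [0,-0.0105,0,-0.165,-0.7],
    [0,-0.0105,0,-0.19,-0.7],
    [0,-0.0105,0,-0.21,-0.7],
    [0,-0.0105,0,-0.222,-0.7],
    [0,-0.0105,0,-0.23,-0.7],
    [0,-0.0105,0,-0.2315,-0.7],
    [0,-0.0105,0,-0.2315,-0.7],
    [0,-0.0105,0,-0.2315,-0.7]
  ]
}}

```text
time_s: 31.3
tcp_pos: [410.1, -352.1, 5.2]
tcp_rot: [3.14, 0.001, 1.494]
ft_force: [-0.5, 0.2, -1.4]
gripper_width: 42.7
finger_force: 0.0
```

Emit:
{"api": "jog_arm", "payload": {
  "motion": [
    [0,0,0.002,-0.001,0],
    [1,0,0.002,-0.001,0],
    [1,0,0.002,-0.001,0],
    [1,0,0.002,-0.001,0],
    [1,0,0.002,-0.001,0],
    [1,0,0.002,0.02,0],
    [1,0,0.002,0.05,0],
    [1,0,0.002,0.09,0],
    [1,0,0.002,0.12,0],
    [1,0,0.002,0.12,0],
    [1,0,0.002,0.12,0]
  ],
  "newtons": 90
}}

```text
time_s: 32.4
tcp_pos: [409.5, -349.6, 124.3]
tcp_rot: [3.141, 0.0, 1.494]
ft_force: [-0.2, 1.3, -0.9]
gripper_width: 17.9
finger_force: 88.1
```

Run:
```python
from rod import *
s=st(); p=cap('wrist','w7')
def shaft(p,s):
    X=cloud(p,np.ones((384,512),bool)); t=s['tcp_pos']; yaw=s['tcp_rot'][2]; c,sn=np.cos(yaw),np.sin(yaw)
    d=X-t; a=d[:,0]*c+d[:,1]*sn; l=-d[:,0]*sn+d[:,1]*c
    k=(abs(l)<15)&(a>40)&(a<300)&(d[:,2]>-25)&(d[:,2]<40); print(k.sum())
    if k.sum()>10:
        print('lat fit',np.polyfit(a[k],l[k],1),'z fit',np.polyfit(a[k],d[k,2],1),a[k].min(),a[k].max())
shaft(p,s)
b=cap('scene','s7'); shaft(b,s); q=cap('side'); shaft(q,s)
```

```text
t 32.4 [ 409.5 -349.6  124.3] yaw 85.58 F [-0.2  1.3 -0.9] w 17.9
2749
lat fit [-0.   0.3] z fit [-0.   9.6] 40.00761349160482 127.94871870755874
257
lat fit [-0.   1.6] z fit [-0.  7.] 49.53288267323756 263.0207588295076
62
lat fit [-0.   0.1] z fit [-0.   9.4] 40.24198073450865 266.1303743875616
```

View pics/w7.png

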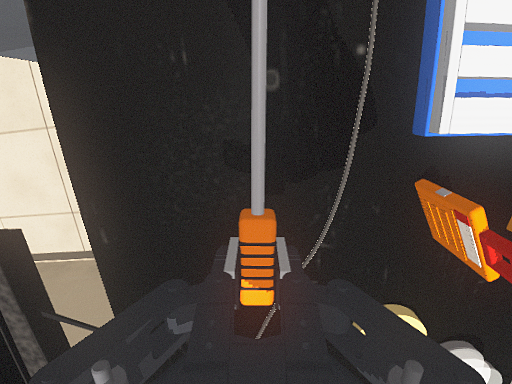

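Emit:
{"api": "jog_arm", "payload": {
  "motion": [
    [1,0.015,0.035,0.005,-1],
    [1,0.03,0.075,0.005,-3],
    [1,0.045,0.115,0.005,-5.1],
    [1,0.06,0.15,0.005,-5.1],
    [1,0.072,0.18,0.0,-5.1],
    [1,0.072,0.185,-0.025,-5.1],
    [1,0.072,0.185,-0.025,-5.1],
    [1,0.072,0.185,-0.025,-5.1],
    [1,0.072,0.185,-0.025,-5.1]
  ]
}}

```text
time_s: 33.45
tcp_pos: [481.3, -166.5, 99.7]
tcp_rot: [3.141, 0.001, 1.402]
ft_force: [-0.2, 0.2, -0.5]
gripper_width: 18.0
finger_force: 88.2
```

```bash
cat > ins.py <<'E'
from rod import *
C=np.array([545.4,217.8]); th=np.radians(-9.5)
def toR(X):
    d=X[:,:2]-C; c,s=np.cos(th),np.sin(th); return np.c_[d[:,0]*c+d[:,1]*s,-d[:,0]*s+d[:,1]*c,X[:,2]]
def shaft(p,nm,y1=-108):
    X=toR(cloud(p,np.ones((384,512),bool)))
    k=(abs(X[:,0])<15)&(X[:,1]<y1)&(X[:,1]>-390)&(X[:,2]>85)&(X[:,2]<130)
    Q=X[k]; print(nm,len(Q),'y',Q[:,1].min(),Q[:,1].max())
    s=Q[(Q[:,1]>-345)&(Q[:,1]<Q[:,1].max()-22)]
    if len(s)>10:
        fx=np.polyfit(s[:,1],s[:,0],1);fz=np.polyfit(s[:,1],s[:,2],1)
        yr=np.array([-330,-250,-150,-102]); print('  x(y)',np.polyval(fx,yr),'z(y)',np.polyval(fz,yr),'deg',np.degrees(fx[0]).round(2),np.degrees(fz[0]).round(2), s[:,1].min(),s[:,1].max())
def go():
    s=st(); print('tcp in rack',toR(s['tcp_pos'][None])[0],'yaw err',np.degrees(s['tcp_rot'][2])-80.5)
    for n in('wrist','scene','side'): shaft(cap(n,f'i_{n}'),n)
E
python3 - <<'E'
from ins import *
go()
from rk import rack
for n in('scene','side'): print(n); rack(cap(n))
E
```

```text
t 33.45 [ 481.3 -166.5   99.7] yaw 80.31 F [-0.2  0.2 -0.5] w 18.0
tcp in rack [   0.2 -389.6   99.7] yaw err -0.18906168431270487
wrist 5600 y -389.9352049711328 -261.66281220160874
  x(y) [0.8 1.6 2.6 3.2] z(y) [107.7 105.4 102.6 101.3] deg 0.6 -1.61 -344.94959489538473 -283.66667959618667
scene 145 y -388.2565556121481 -123.70989494803099
  x(y) [-1.1 -0.2  0.8  1.3] z(y) [106.2 103.9 101.   99.6] deg 0.59 -1.66 -304.8196392152993 -146.4605857156761
side 144 y -389.8573429674247 -126.49859593418411
  x(y) [1.7 2.6 3.7 4.2] z(y) [109.6 107.  103.8 102.3] deg 0.63 -1.84 -341.0174493647215 -151.4647314208959
scene
wall -x 56 [-51.5 -51.  -50.6 -48.8 -46.4 -38.2 -38.2]
wall +x 4 
plate -y y 66 [-102.6 -102.  -101.3  -99.8  -96.8  -95.4  -95.2]
plate -y x 66 [-38.7 -38.3 -31.7  -4.3  30.2  35.1  35.7]
plate +y y 64 [ 95.6  95.8  96.4  99.5 103.8 106.6 106.8]
plate +y x 64 [-38.6 -38.  -30.2  -1.7  28.1  35.3  36.5]
slope deg -0.03716376060578241 x0 -48.749357146192196 51
side
wall -x 73 [-48.8 -48.4 -47.7 -46.  -40.4 -39.6 -38.5]
wall +x 8 [47.9 47.9 48.1 49.  50.7 51.1 51.2]
plate -y y 69 [-104.8 -103.2 -101.9  -98.1  -94.5  -93.7  -92.7]
plate -y x 69 [-36.  -35.5 -29.9  -3.2  33.   39.1  39.5]
plate +y y 61 [ 94.7  94.9  97.3 101.1 104.2 106.6 106.8]
plate +y x 61 [-36.1 -35.8 -32.7  -7.5  35.   38.5  39.6]
slope deg -0.42892445847276905 x0 -45.887491577051115 63
```

Emit:
{"api": "jog_arm", "payload": {
  "motion": [
    [1,0,0,0.007,0.6],
    [1,0,0,0.007,0.6],
    [1,0,0,0.007,0.6]
  ]
}}

```text
time_s: 34.0
tcp_pos: [481.8, -164.7, 106.8]
tcp_rot: [3.141, -0.0, 1.415]
ft_force: [0.3, 0.3, -0.6]
gripper_width: 18.0
finger_force: 88.2
```

Run:
```python
from ins import *
go()
p=cap('scene'); u=proj(p,[528.6,117.2,105])[0].astype(int); im=p['pixels'][:,:,::-1]
A=cv2.resize(im[u[1]-35:u[1]+25,u[0]-30:u[0]+60],None,fx=6,fy=6,interpolation=cv2.INTER_CUBIC)
p=cap('side'); u=proj(p,[528.6,117.2,105])[0].astype(int); im=p['pixels'][:,:,::-1]
B=cv2.resize(im[u[1]-40:u[1]+20,u[0]-40:u[0]+40],None,fx=3,fy=6,interpolation=cv2.INTER_CUBIC)
cv2.imwrite('pics/e1.png',np.hstack([A,B]))
```

```text
t 34.0 [ 481.8 -164.7  106.8] yaw 81.07 F [ 0.3  0.3 -0.6] w 18.0
tcp in rack [   0.4 -387.8  106.8] yaw err 0.5736789990490792
wrist 5463 y -389.95456799674 -259.8956985607834
  x(y) [ 0.2 -0.  -0.3 -0.5] z(y) [114.9 112.7 110.  108.6] deg -0.17 -1.56 -344.998744089777 -281.9291187519741
scene 154 y -389.2985116726329 -127.48644395668009
  x(y) [-1.6 -2.  -2.6 -2.8] z(y) [112.  110.3 108.1 107.1] deg -0.31 -1.23 -304.6450091560983 -151.46578508626047
side 143 y -389.561303359248 -111.24727437096833
  x(y) [ 1.1  0.6 -0.1 -0.4] z(y) [114.9 113.4 111.4 110.5] deg -0.38 -1.11 -341.7602388388177 -134.69484317393292
```

View pics/e1.png

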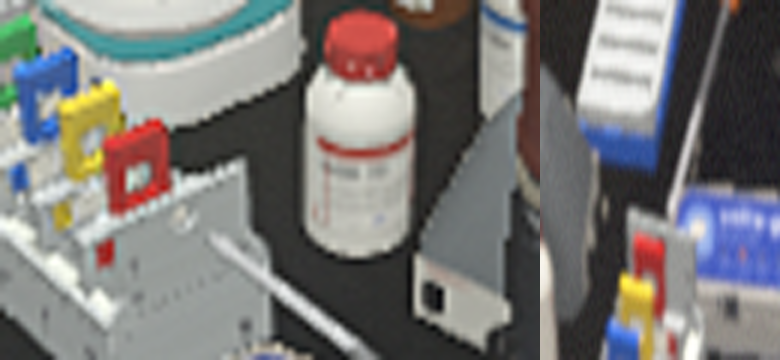

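The crop's left half shows the rod tip at (215,235) about 20 mm short of the entry hole at (182,215) and nearly in line with it. The bottle is undisturbed. I'll trim the yaw slightly and insert.

Emit:
{"api": "jog_arm", "payload": {
  "motion": [
    [1,0,0,-0.0005,-0.25],
    [1,0.0016,0.01,-0.0005,-0.25],
    [1,0.0033,0.02,-0.0005,-0.25],
    [1,0.005,0.03,-0.0005,-0.25],
    [1,0.0066,0.04,-0.0005,-0.25],
    [1,0.0075,0.045,-0.0005,-0.25],
    [1,0.0075,0.045,-0.0005,-0.25]
  ]
}}

```text
time_s: 34.95
tcp_pos: [489.3, -118.2, 105.7]
tcp_rot: [-3.141, -0.001, 1.413]
ft_force: [-0.1, -0.5, -1.1]
gripper_width: 18.1
finger_force: 88.2
```

Run:
```python
from ins import *
go()
p=cap('scene'); u=proj(p,[528.6,117.2,105])[0].astype(int); im=p['pixels'][:,:,::-1]
A=cv2.resize(im[u[1]-35:u[1]+25,u[0]-30:u[0]+60],None,fx=6,fy=6,interpolation=cv2.INTER_CUBIC)
cv2.imwrite('pics/e2.png',A)
```

```text
t 34.95 [ 489.3 -118.2  105.7] yaw 80.96 F [-0.1 -0.5 -1.1] w 18.1
tcp in rack [   0.1 -340.6  105.7] yaw err 0.46299359369970716
wrist 6715 y -368.552261502576 -212.617702347971
  x(y) [ 0.  0. -0. -0.] z(y) [120.9 111.8 100.5  95.1] deg -0.02 -6.47 -344.9875627703102 -234.6601257216912
scene 241 y -370.71228885584696 -108.055322900411
  x(y) [ 2.9  0.2 -3.1 -4.7] z(y) [119.1 113.6 106.7 103.4] deg -1.89 -3.93 -343.780849661586 -130.06052719043274
side 139 y -367.22438597838396 -115.87112270285556
  x(y) [-1.5  0.1  2.1  3. ] z(y) [119.1 114.9 109.8 107.3] deg 1.14 -2.96 -344.6340225747482 -138.11408672863791
```

View pics/e2.png

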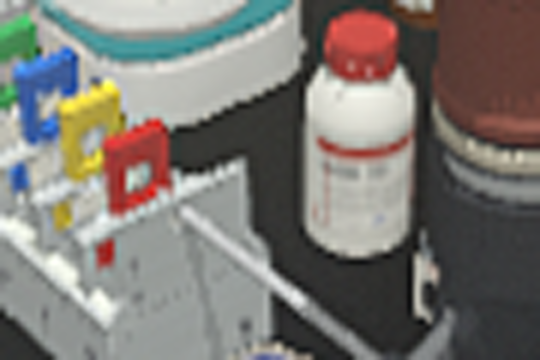

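The tip has entered the hole: the rod ends at (182,208) on the plate, and there is no contact force. Next I'll level the rod in the grip against the hole's edge.

Emit:
{"api": "jog_arm", "payload": {
  "motion": [
    [1,0,0,-0.003,0],
    [1,0,0,-0.005,0],
    [1,0,0,-0.007,0],
    [1,0,0,-0.0085,0],
    [1,0,0,-0.0095,0],
    [1,0,0,-0.0095,0],
    [1,0,0,-0.0095,0]
  ],
  "newtons": 25
}}

```text
time_s: 35.85
tcp_pos: [489.2, -120.0, 96.5]
tcp_rot: [3.141, 0.0, 1.41]
ft_force: [-0.5, -1.7, 2.8]
gripper_width: 18.1
finger_force: 88.6
```

Emit:
{"api": "jog_arm", "payload": {
  "motion": [
    [1,0,0,0.0,0],
    [1,0,0,0,0],
    [1,0,0,0.001,0],
    [1,0,0,0.003,0],
    [1,0,0,0.003,0],
    [1,0,0,0.003,0]
  ],
  "newtons": 90
}}

```text
time_s: 36.45
tcp_pos: [489.0, -119.4, 99.2]
tcp_rot: [-3.141, -0.0, 1.411]
ft_force: [-0.2, -0.5, 0.1]
gripper_width: 17.8
finger_force: 88.4
```

```bash
sed -i 's/s=Q\[(Q\[:,1\]>-345)/s=Q[(Q[:,1]>Y0)/; s/^C=/Y0=-300;C=/' ins.py
python3 - <<'E'
from ins import *
go()
E
```

```text
t 36.45 [ 489.  -119.4   99.2] yaw 80.83 F [-0.2 -0.5  0.1] w 17.8
tcp in rack [   0.1 -341.9   99.2] yaw err 0.3343050608511646
wrist 6971 y -369.5806374140315 -213.51744731270267
  x(y) [0.1 0.2 0.3 0.4] z(y) [108.6 107.1 105.3 104.4] deg 0.08 -1.07 -299.96120218302144 -235.5194457548561
scene 255 y -370.8031249876479 -109.35623663430934
  x(y) [-2.2 -1.8 -1.4 -1.2] z(y) [106.6 105.  103.  102. ] deg 0.26 -1.16 -250.9311764126587 -132.60138708864037
side 145 y -367.2517038025921 -120.79298909749937
  x(y) [0.7 0.8 0.8 0.9] z(y) [110.  108.4 106.4 105.5] deg 0.04 -1.14 -294.9246379980478 -144.550363256589
```

Emit:
{"api": "jog_arm", "payload": {
  "motion": [
    [1,0.0016,0.01,0,0],
    [1,0.0033,0.02,0,0],
    [1,0.005,0.03,0,0],
    [1,0.0066,0.04,0,0],
    [1,0.0083,0.05,0,0],
    [1,0.01,0.06,0,0],
    [1,0.0117,0.07,0,0],
    [1,0.0134,0.08,0,0],
    [1,0.015,0.09,0,0],
    [1,0.0167,0.1,0,0],
    [1,0.0167,0.1,0,0]
  ]
}}

```text
time_s: 37.7
tcp_pos: [506.0, -17.3, 99.1]
tcp_rot: [-3.141, -0.001, 1.414]
ft_force: [-0.1, 0.2, -0.5]
gripper_width: 17.6
finger_force: 88.3
```

```bash
sed -i 's/Y0=-300/Y0=-205/' ins.py
python3 - <<'E'
from ins import *
go(); a=cap('scene');b=cap('side'); tops(a,(480,620,120,310),105);tops(b,(480,620,120,310),105)
E
```

```text
t 37.7 [506.  -17.3  99.1] yaw 81.0 F [-0.1  0.2 -0.5] w 17.6
tcp in rack [  -0.  -238.4   99.1] yaw err 0.5003110488332823
wrist 6962 y -266.03610584387735 -110.53555027550274
  x(y) [ 0.1 -0.  -0.2 -0.3] z(y) [111.  109.1 106.6 105.5] deg -0.09 -1.38 -204.9477813875833 -132.54165376424595
scene 166 y -269.3018512110785 -109.88995211521198
side 122 y -267.0966904831965 -121.57169689532533
  x(y) [-1.9 -0.7  0.9  1.7] z(y) [115.5 111.6 106.7 104.3] deg 0.9 -2.79 -204.67668683842584 -144.25043738804706
red 77 [535.1 158.2] [12.  34.2] 80.9 zmax 132.9
yellow 65 [541.7 195.8] [12.3 35. ] 81.4 zmax 134.6
blue 67 [559.2 245. ] [53.9 25.5] 39.3 zmax 133.1
red 47 [536.3 161.1] [14.3 27.3] 72.1 zmax 137.2
yellow 59 [544.6 201.8] [17.7 37.1] 75.1 zmax 137.6
blue 41 [552.1 241.6] [ 9.9 30.6] 76.2 zmax 135.4
```

Emit:
{"api": "jog_arm", "payload": {
  "motion": [
    [1,0.0016,0.01,0,0],
    [1,0.0033,0.02,0,0],
    [1,0.005,0.03,0,0],
    [1,0.0066,0.04,0,0],
    [1,0.0083,0.05,-0.0005,0],
    [1,0.01,0.06,-0.001,0],
    [1,0.0109,0.065,-0.001,0],
    [1,0.0117,0.07,-0.001,0],
    [1,0.0126,0.075,-0.001,0],
    [1,0.0134,0.08,-0.001,0],
    [1,0.0134,0.08,-0.001,0],
    [1,0.0134,0.08,-0.001,0]
  ]
}}

```text
time_s: 39.15
tcp_pos: [519.3, 60.3, 98.4]
tcp_rot: [3.141, -0.0, 1.41]
ft_force: [0.3, -0.9, 1.2]
gripper_width: 18.1
finger_force: 88.4
```

Emit:
{"api": "jog_arm", "payload": {
  "motion": [
    [1,0.0016,0.01,-0.0005,0],
    [1,0.0033,0.02,-0.0005,0],
    [1,0.0038,0.023,-0.0005,0],
    [1,0.0043,0.026,-0.0005,0],
    [1,0.0043,0.026,-0.0005,0],
    [1,0.0043,0.026,-0.0005,0]
  ]
}}

```text
time_s: 39.75
tcp_pos: [523.5, 87.3, 97.8]
tcp_rot: [-3.141, -0.001, 1.411]
ft_force: [-0.8, 0.5, 0.5]
gripper_width: 17.6
finger_force: 88.4
```

Run:
```python
from ins import *
s=st(); print(toR(s['tcp_pos'][None])); a=cap('scene');b=cap('side')
def crop(p,X,w,h,f):
    u=proj(p,X)[0].astype(int); return cv2.resize(p['pixels'][u[1]-h:u[1]+h,u[0]-w:u[0]+w,::-1],None,fx=f,fy=f,interpolation=cv2.INTER_CUBIC)
A=crop(a,[545,217,110],65,50,6)[:, :]; B=crop(b,[560,310,110],40,50,6)
A=cv2.resize(A,(520,400));B=cv2.resize(B,(280,400))
cv2.imwrite('pics/e3.png',np.hstack([A,B]))
Q=toR(cloud(b,np.ones((384,512),bool))); k=(abs(Q[:,0])<12)&(Q[:,1]>106)&(Q[:,1]<150)&(abs(Q[:,2]-105)<14); print('tip side',k.sum(),Q[k].max(0) if k.any() else '',np.median(Q[k],0) if k.any() else '')
```

```text
t 39.75 [523.5  87.3  97.8] yaw 80.87 F [-0.8  0.5  0.5] w 17.6
[[  -0.  -132.4   97.8]]
tip side 20 [  5.2 130.2 115.7] [  0.5 118.9 104.7]
```

View pics/e3.png

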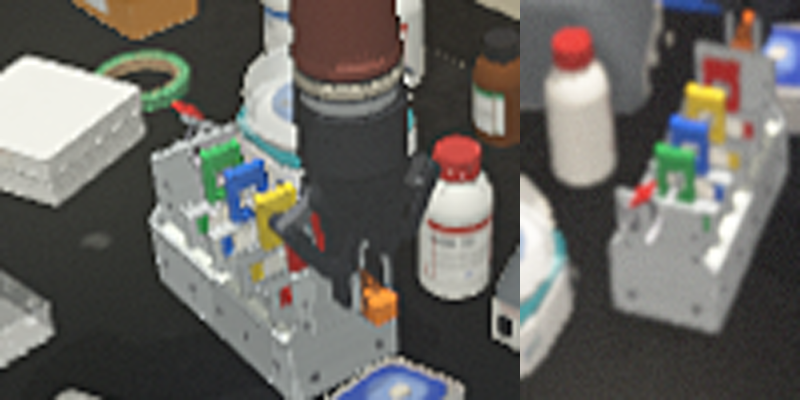

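The rod tip now stands outside the far plate near (640,195) in the side crop, and the handle is just short of the entry plate. I'll push it gently home.

Emit:
{"api": "jog_arm", "payload": {
  "motion": [
    [1,0.0002,0.001,0,0],
    [1,0.0003,0.002,0,0],
    [1,0.0005,0.003,0,0],
    [1,0.0007,0.004,0,0],
    [1,0.0007,0.004,0,0],
    [1,0.0007,0.004,0,0]
  ]
}}

```text
time_s: 40.45
tcp_pos: [524.3, 90.3, 97.8]
tcp_rot: [3.141, 0.0, 1.41]
ft_force: [-0.4, -0.7, 0.9]
gripper_width: 17.4
finger_force: 88.5
```

Emit:
{"api": "jog_arm", "payload": {
  "motion": [
    [1,0.0002,0.001,0,0],
    [1,0.0003,0.002,0,0],
    [1,0.0005,0.003,0,0],
    [1,0.0005,0.003,0,0],
    [1,0.0005,0.003,0,0]
  ]
}}

```text
time_s: 40.95
tcp_pos: [524.5, 91.7, 97.8]
tcp_rot: [-3.142, 0.002, 1.41]
ft_force: [-0.7, -5.0, 1.9]
gripper_width: 17.7
finger_force: 88.6
```

Emit:
{"api": "jog_arm", "payload": {
  "motion": [
    [1,0.0002,0.001,0,0],
    [1,0.0003,0.002,0,0],
    [1,0.0003,0.002,0,0],
    [1,0.0003,0.002,0,0]
  ]
}}

```text
time_s: 41.35
tcp_pos: [524.4, 91.7, 97.8]
tcp_rot: [-3.141, 0.005, 1.409]
ft_force: [-0.1, -8.6, 3.0]
gripper_width: 17.9
finger_force: 88.6
```

Contact at about 9 N, so the handle is home. I'll release, retreat upward and look at the keeper.

Emit:
{"api": "jog_arm", "payload": {
  "motion": [
    [1,-0.0005,-0.003,0,0],
    [0.2,-0.0005,-0.003,0,0],
    [0.2,-0.0005,-0.003,0,0],
    [0.2,-0.0005,-0.003,0,0],
    [0.2,-0.0005,-0.003,0.03,0],
    [0.2,-0.0005,-0.003,0.07,0],
    [0.2,-0.0005,-0.003,0.115,0],
    [0.2,0.007,0.04,0.14,0],
    [0.2,0.014,0.085,0.16,0],
    [0.2,0.021,0.13,0.16,0],
    [0.2,0.021,0.13,0.16,0],
    [0.2,0.021,0.13,0.16,0]
  ]
}}

```text
time_s: 42.55
tcp_pos: [545.1, 227.6, 257.0]
tcp_rot: [-3.14, 0.0, 1.415]
ft_force: [-0.0, -0.9, -0.3]
gripper_width: 34.4
finger_force: 0.0
```

```bash
cat > keep.py <<'E'
from ins import *
def keeper(p,nm):
    hsv=cv2.cvtColor(p['pixels'],cv2.COLOR_RGB2HSV); v,u=np.nonzero(p['range_z']>0)
    Q=toR(at_d(p,np.c_[u,v])); H=hsv[v,u].astype(int)
    k=((H[:,0]<8)|(H[:,0]>172))&(H[:,1]>140)&(H[:,2]>70)&(Q[:,1]>100)&(Q[:,1]<145)&(abs(Q[:,0])<90)&(Q[:,2]>80)
    if k.sum()<8: print(nm,'no red',k.sum());return
    R=Q[k]; m=np.median(R,0); w=np.linalg.svd(R-R.mean(0),full_matrices=False)[2]
    print(nm,k.sum(),'med',m,'min',R.min(0),'max',R.max(0),'normal',w[2],'angle',151-np.degrees(np.arctan2(m[2]-100,m[0]-26)))
E
python3 - <<'E'
from keep import *
s=st(); print(toR(s['tcp_pos'][None])); p=cap('wrist','k1'); keeper(p,'wrist'); a=cap('scene');b=cap('side');keeper(a,'scene');keeper(b,'side')
X=orange(a,(480,560,40,130),80,130); print(toR(X).min(0),toR(X).max(0))
Q=toR(cloud(p,np.ones((384,512),bool))); k=(abs(Q[:,0])<12)&(Q[:,1]>103)&(Q[:,1]<150)&(abs(Q[:,2]-105)<14); print('tip',k.sum(),np.percentile(Q[k],[1,50,99],axis=0) if k.any() else '')
E
```

```text
t 42.55 [545.1 227.6 257. ] yaw 81.08 F [-0.  -0.9 -0.3] w 34.4
[[ -1.9   9.6 257. ]]
wrist 461 med [  7.9 116.9 138.3] min [ -0.3 106.2 130. ] max [ 16.6 127.6 144.3] normal [-0.6  0.  -0.8] angle 35.64840046549227
scene 10 med [  4.2 117.5 138.2] min [ -2.1 105.3 133.2] max [ 13.1 123.9 142.3] normal [-0.5 -0.  -0.9] angle 31.214441351797035
side 16 med [  7.6 121.3 138.9] min [  0.3 110.8 133.5] max [ 16.  128.5 144.5] normal [-0.6 -0.1 -0.8] angle 35.68359338111863
orange 119 [523.5  93.2] [63.4 25. ] 71.32230377197266 [ 98.4 108.8 111.4]
[ -11.9 -157.6   96.1] [ 15.8 -94.4 112.4]
tip 122 [[ -4.  103.1 101. ]
 [ -1.8 118.6 104.4]
 [  3.4 135.  118. ]]
```

View pics/k1.png

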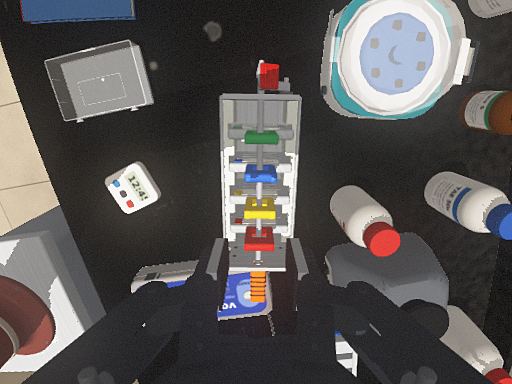

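The picture shows the rod running through all four eyes, with the handle (258,285) against the entry plate and the tip out beyond the far plate. The red keeper pad is swung up about 36° at (268,75).

Emit:
{"api": "jog_arm", "payload": {
  "motion": [
    [1,0.02,0.04,0,0],
    [1,0.04,0.08,0,0],
    [1,0.049,0.1,0,0],
    [1,0.049,0.1,-0.04,0],
    [1,0.049,0.1,-0.08,0],
    [1,0.049,0.1,-0.1,0],
    [1,0.049,0.1,-0.112,0],
    [1,0.049,0.1,-0.112,0],
    [1,0.049,0.1,-0.112,0],
    [1,0.049,0.1,-0.112,0]
  ],
  "newtons": 30
}}

```text
time_s: 43.7
tcp_pos: [596.3, 325.4, 147.9]
tcp_rot: [3.139, -0.002, 1.41]
ft_force: [1.1, -0.2, 0.7]
gripper_width: -0.2
finger_force: 0.0
```

Run:
```python
from keep import *
s=st(); print(toR(s['tcp_pos'][None])); p=cap('wrist'); keeper(p,'wrist')
b=cap('side'); u=proj(b,[560,325,140])[0].astype(int)
cv2.imwrite('pics/k2.png',cv2.resize(b['pixels'][u[1]-35:u[1]+35,u[0]-45:u[0]+45,::-1],None,fx=7,fy=7,interpolation=cv2.INTER_CUBIC))
```

```text
t 43.7 [596.3 325.4 147.9] yaw 80.8 F [ 1.1 -0.2  0.7] w -0.2
[[ 32.4 114.5 147.9]]
wrist 885 med [  8.  118.2 138.4] min [ -0.6 106.1 130.8] max [ 16.5 128.6 144.2] normal [-0.6 -0.  -0.8] angle 35.901601975450546
```

View pics/k2.png

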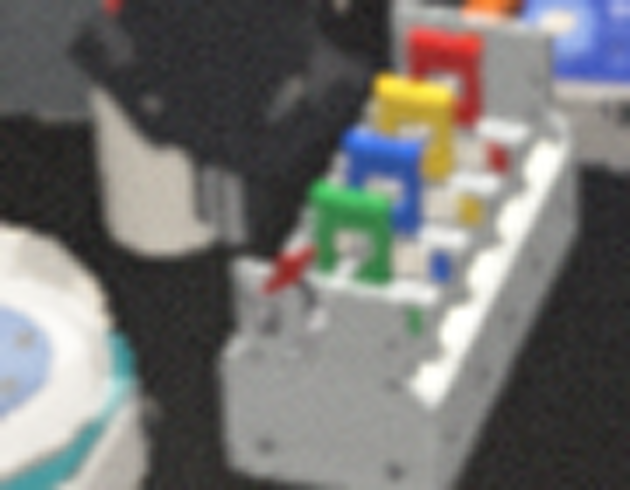

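The side crop shows the closed fingers just behind (robot side +x) and above the red pad at (290,268), and touching nothing.

Emit:
{"api": "jog_arm", "payload": {
  "motion": [
    [1,0,0.002,-0.006,0],
    [1,-0.006,0.003,-0.008,0],
    [1,-0.012,0.004,-0.008,0],
    [1,-0.0155,0.0045,-0.0098,0],
    [1,-0.019,0.005,-0.012,0],
    [1,-0.022,0.0057,-0.015,0],
    [1,-0.025,0.0063,-0.018,0],
    [1,-0.028,0.0067,-0.0203,0],
    [1,-0.03,0.007,-0.0226,0],
    [1,-0.03,0.007,-0.0226,0],
    [1,-0.03,0.007,-0.0226,0]
  ]
}}

```text
time_s: 44.9
tcp_pos: [564.5, 332.5, 122.7]
tcp_rot: [-3.141, 0.0, 1.411]
ft_force: [-0.3, 0.8, 0.1]
gripper_width: 0.3
finger_force: 0.2
```

Run:
```python
from keep import *
s=st(); print(toR(s['tcp_pos'][None])); keeper(cap('wrist'),'wrist');keeper(cap('side'),'side');keeper(cap('scene'),'scene')
```

```text
t 44.9 [564.5 332.5 122.7] yaw 80.83 F [-0.3  0.8  0.1] w 0.3
[[ -0.1 116.3 122.7]]
wrist 444 med [-11.2 124.8 123.1] min [-17.2 107.3 119.9] max [  2.  128.6 147.1] normal [ 0.2 -0.   1. ] angle 2.829677494216355
side 27 med [-17.2 118.6 458.8] min [-90.  100.4 118.4] max [  4.3 142.6 534.2] normal [-0.2  1.  -0. ] angle 54.13154710130965
scene 16 med [-12.1 115.2 122.3] min [-71.3 106.1 119.7] max [ -2.9 128.8 434.3] normal [1.  0.2 0.2] angle 1.4011566685578885
```

Emit:
{"api": "jog_arm", "payload": {
  "motion": [
    [1,0,0,0.005,0],
    [1,-0.005,0.001,0.005,0],
    [1,-0.009,0.0015,0.005,0],
    [1,-0.009,0.0015,0.003,0],
    [1,-0.009,0.0015,0.001,0],
    [1,-0.009,0.0015,0,0],
    [1,-0.009,0.0015,-0.001,0],
    [1,-0.009,0.0015,-0.002,0],
    [1,-0.009,0.0015,-0.002,0],
    [1,-0.009,0.0015,-0.002,0]
  ]
}}

```text
time_s: 46.05
tcp_pos: [556.1, 333.7, 121.1]
tcp_rot: [3.141, 0.0, 1.41]
ft_force: [-0.4, 0.1, -0.4]
gripper_width: -0.1
finger_force: 0.0
```

Emit:
{"api": "jog_arm", "payload": {
  "motion": [
    [1,0,0,-0.001,0],
    [1,0,0,-0.0015,0],
    [1,0,0,-0.002,0],
    [1,0,0,-0.0025,0],
    [1,0,0,-0.0025,0],
    [1,0,0,-0.0025,0]
  ]
}}

```text
time_s: 46.65
tcp_pos: [556.1, 333.9, 120.1]
tcp_rot: [3.141, -0.001, 1.411]
ft_force: [-2.6, -1.3, 6.8]
gripper_width: 0.1
finger_force: 3.4
```

Emit:
{"api": "jog_arm", "payload": {
  "motion": [
    [1,0,0,-0.0005,0],
    [1,0,0,-0.001,0],
    [1,0,0,-0.001,0],
    [1,0,0,-0.001,0]
  ]
}}

```text
time_s: 47.05
tcp_pos: [556.1, 333.9, 120.0]
tcp_rot: [3.141, -0.001, 1.411]
ft_force: [-3.4, -1.8, 10.1]
gripper_width: 0.0
finger_force: 5.3
```

Run:
```python
from keep import *
s=st(); print(toR(s['tcp_pos'][None])); keeper(cap('wrist'),'wrist');keeper(cap('scene'),'scene')
```

```text
t 47.05 [556.1 333.9 120. ] yaw 80.82 F [-3.4 -1.8 10.1] w 0.0
[[ -8.6 116.3 120. ]]
wrist 295 med [-10.2 126.2 119.9] min [-61.3 118.7 117.8] max [  0.6 128.7 193.7] normal [-0.1  1.  -0. ] angle -0.14960305953297848
scene 9 med [-16.6 109.5 118.6] min [-20.7 106.3 116.9] max [ -2.  125.3 121.4] normal [-0.  -0.2 -1. ] angle -5.405900186339949
```

Emit:
{"api": "jog_arm", "payload": {
  "motion": [
    [1,0,0,-0.001,0],
    [1,0,0,-0.0015,0],
    [1,0,0,-0.0015,0],
    [1,0,0,-0.0015,0]
  ]
}}

```text
time_s: 47.55
tcp_pos: [556.1, 333.9, 119.8]
tcp_rot: [3.141, -0.002, 1.411]
ft_force: [-5.3, -2.4, 16.0]
gripper_width: -0.0
finger_force: 8.2
```

Emit:
{"api": "jog_arm", "payload": {
  "motion": [
    [1,0,0,0.02,0],
    [1,0,0,0.06,0],
    [1,0,0,0.1,0],
    [1,-0.005,-0.04,0.12,0],
    [1,-0.01,-0.08,0.12,0],
    [1,-0.014,-0.1,0.12,0],
    [1,-0.014,-0.1,0.12,0],
    [1,-0.014,-0.1,0.12,0],
    [1,-0.014,-0.1,0.12,0]
  ]
}}

```text
time_s: 48.45
tcp_pos: [541.8, 236.0, 235.7]
tcp_rot: [-3.141, -0.001, 1.413]
ft_force: [0.4, 0.2, 0.6]
gripper_width: -0.0
finger_force: 0.0
```

Run:
```python
from keep import *
s=st(); p=cap('wrist'); keeper(p,'wrist'); a=cap('scene');b=cap('side');keeper(b,'side');keeper(a,'scene')
tops(a,(480,620,120,310),105);tops(b,(480,620,120,310),105);tops(p,(480,620,120,310),105)
X=orange(p,(480,560,40,130),80,130); print(toR(X).min(0),toR(X).max(0))
A=cv2.resize(p['pixels'][40:320,190:330,::-1],(300,600)); u=proj(b,[560,325,120])[0].astype(int)
B=cv2.resize(b['pixels'][u[1]-30:u[1]+30,u[0]-25:u[0]+25,::-1],(500,600),interpolation=cv2.INTER_CUBIC)
cv2.imwrite('pics/f.png',np.hstack([A,B]))
```

```text
t 48.45 [541.8 236.  235.7] yaw 80.98 F [0.4 0.2 0.6] w -0.0
wrist 544 med [ -9.1 116.6 120.2] min [-19.  106.2 117.9] max [  0.1 127.7 122.5] normal [-0. -0.  1.] angle 0.9616116194642927
side 23 med [-10.3 121.2 120.7] min [-18.  112.4 116.6] max [ -2.4 131.2 124.2] normal [ 0.1 -0.1  1. ] angle 0.6168278201723751
scene 21 med [-11.  119.2 118.1] min [-20.3 105.7 117. ] max [ -0.2 128.5 121.3] normal [-0.   0.1  1. ] angle -2.91874932401646
red 74 [534.1 156.7] [14.8 32.2] 89.4 zmax 134.0
yellow 68 [541.2 197.1] [11.1 34.7] 75.5 zmax 132.7
blue 64 [551.7 253.4] [46.3 32.7] 77.8 zmax 133.7
red 53 [535.7 159.3] [16.8 29.7] 76.9 zmax 137.7
yellow 56 [545.8 201.5] [14. 34.] 63.4 zmax 137.4
blue 40 [551.1 239.9] [12.7 29.6] 71.1 zmax 136.3
yellow 480 [543.4 198.1] [ 9.8 32.7] 80.1 zmax 135.0
blue 297 [550.2 238. ] [ 9.3 32.9] 79.8 zmax 134.9
orange 55 [515.7  73.1] [13.2  8.9] 81.31623840332031 [109.3 111.6 114.1]
[  -9.8 -154.3  108.6] [  -0.9 -141.   114.4]
```

View pics/f.png

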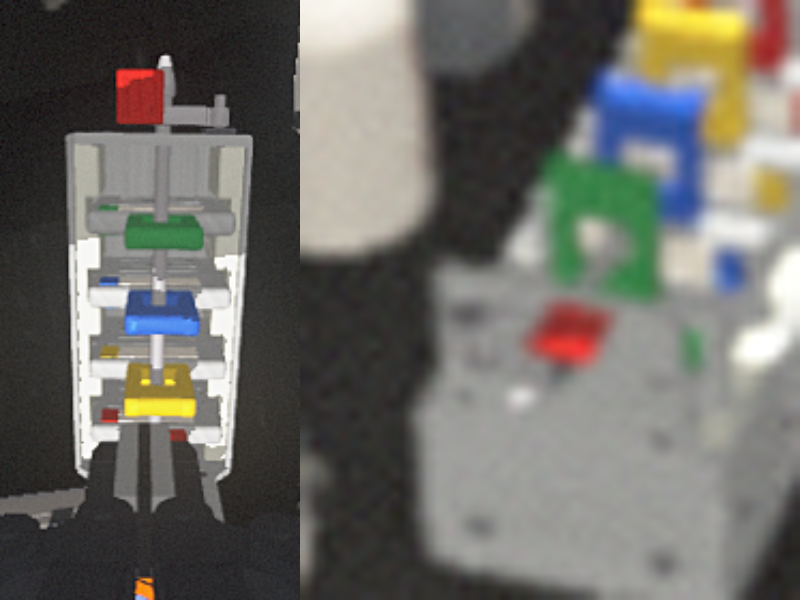

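The keeper pad lies level over the rod at (140,95), at an angle of about 0°. The rod tip is out beyond it at (165,65), and all the cassettes stand on the rod. I'm handing the job in.

```bash
python3 -c "
from rig import arm
print(arm.close_job())"
```

```text
the job is handed in; nothing more can be done
None
```

The job is handed in at about 48 s: all four cassettes are fully down in the rack, the rod runs through every eye with its handle home, and the keeper is pressed down (about 0°) over the rod. The bottle was not touched and no verdict came back.

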